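# Press a lens cap home with the bench lever press

### The job

Put the aluminium cap with the grip stub into the pocket of the lens cradle under the press, rim down and stub up, and let go of it. Then pull the press's knobbed lever down until it stops, so that the cap is pressed fully home, hold it there a moment, and ease the sprung lever slowly all the way back up before letting go, never letting it fly back. Leave the filter, the bumper and the spanner where they lie.

Things in the scene. Friction and masses are not known exactly. Their poses are not given: they have to be found in the camera images.
- cap: Loose aluminium cap: a disc 44 mm across and 14 mm high, hollow below with a 3 mm rim, and on top a central grip stub 18 mm across and 28 mm tall (42 mm high overall, about 90 g). Lies rim down on the bench. Origin: centre of the underside; z points out of the stub.
- pocket (a point): Axis of the round pocket in the clamped aluminium cradle (72 mm across), at its top edge, 48 mm above the bench; axes as press. Pocket 50 mm across. In it is a tight black ring, its top at first 8 mm below this point. The cap's rim rests on the ring, its disc then 6 mm proud; pressing (8 N) drives both 6 mm down, the disc flush.
- ring (a joint): How far the black ring has been pressed down, 0 (start) to 0.006 m (home). It stays where it is pushed.
- lever (a joint): Angle of the press's lever: 0 up at rest (arm 40 degrees above level), growing as it is pulled down; stops near 0.75 on a cap that is home, 0.82 with none. A spring lifts it: about 3 N at the knob at the top, 10 N at the bottom, some 4 N more while the cap goes in. Let go while down, it flies up.
- knob (a point): Centre of the black disc-shaped knob on the lever's end, 36 mm across and 26 mm wide along y between flat sides, 240 mm from the hinge, on the side away from the column. 325 mm above the bench with the lever up, about 158 mm with it down. A 14 mm rod joins it to the arm, which is 56 mm wide from 70 mm past the knob. The lever swings in the press's x-z plane.
- lever_hinge (a point): Point on the lever's hinge axis, in the press's column: 100 mm in x behind the pocket axis and 170 mm above the bench; axes as press, the hinge axis along y.
- filter: Bystander: glass polarizer filter in a dark ring, 62 mm across, 8 mm high, lying on the bench. Origin: centre of the underside.
- bumper: Bystander: blue camera bumper, a rectangular frame 50 x 60 mm, 14 mm high, lying on the bench. Origin: centre of the underside.
- spanner: Bystander: stainless lens spanner, 130 mm long, 54 mm wide, 8 mm high, lying on the bench. Origin: middle of the underside; x along its length. Beyond it, to the robot's left (y over 0.35), stands a fixed plastic parts organizer with three drawers, 150 x 200 mm, 170 mm high, which has no part in the task.
- press: Fixed grey lever press, base plate 230 x 120 mm, 20 mm thick, reaching from 75 mm before to 155 mm behind its origin, which lies under the pocket axis at bench height. x points level from the handle side to the column, y along the lever's hinge axis, z up. The column is 36 mm wide, its front face 45 mm behind the pocket axis, its top 250 mm above the bench.
- ram_foot (a point): Underside of the steel ram's round foot, 24 mm across, straight above the pocket: 165 mm above the bench with the lever up, 83 mm above the stub of a cap in the pocket. It goes down with the lever. Because of it the pocket can be loaded only with a tool leaning towards the handle side or sideways.
Things that resemble listed ones, but are neither listed nor needed, are in the scene too. Of the things like the cap, leave any that is black; of the rest the smaller one is meant.

How it is judged (in metres and radians):
On the way, in this order (a step that is already met when the one before it is completed fails the run):
1. the cap stands rim down on the ring in the cradle's pocket, let go (z of cap in the frame of pocket below -0.005 m and horizontal distance between cap and pocket below 0.005 m and angle between cap's own z axis and vertical below 0.15 rad and contact force between the fingers and cap below 0.1 N), for 0.2 s.
2. the lever is held pulled down to its stop (over 0.70 rad) with the ring and cap pressed home (ring over 5 mm down) (value of joint lever above 0.7 rad and value of joint ring above 0.005 m and horizontal distance between cap and pocket below 0.005 m and angle between cap's own z axis and vertical below 0.1 rad), for 0.3 s.
At the end, for the whole second after the job is handed in: The lever is back up (within 0.06 rad of its rest), and the cap lies still in the pocket, rim down (within 0.1 rad of level, 5 mm of the axis), pressed home with the ring at least 5 of its 6 mm down (value of joint lever below 0.06 rad and value of joint ring above 0.005 m and z of cap in the frame of pocket below -0.0115 m and horizontal distance between cap and pocket below 0.005 m and angle between cap's own z axis and vertical below 0.1 rad and linear speed of cap below 0.02 m/s); the robot touches nothing.
It fails at once if the lever flew back (faster than 1.3 rad/s upwards) (velocity of joint lever below -1.3 rad/s).
It fails at once if the filter, bumper or spanner was moved more than 20 mm (distance of any of filter, bumper, spanner from where it was at the start of the episode above 0.02 m).
It also fails if it takes over 72 s, if anything falls off the work surface, if the arm or the gripper's body presses on something with over 40 N, if the wrist force passes 120 N, or if a joint passes its speed limit or range.

### The arm

A 6-joint arm with a two-finger parallel gripper is mounted at the origin on the work surface. World frame = base frame: x ahead of the robot, y to its left, z up, the work surface at z = 0. Lengths are in mm, angles in rad, forces in N, time in s.
With the tool pointing down it reaches from about 300 to 775 mm from the base axis. Payload 14.6 kg.
Tool frame: the origin (TCP) lies between the finger pads; the fingertips stand manip.nose_length ahead of it and the grasp point (between the pads) lies 11 mm behind it (manip.nose_length is the distance from the TCP to the fingertips, in mm); z points along the fingers, y is the line along which they close (so a half turn about z gives the same grasp; the last joint's range is limited). The gripper opens to 94 mm and grips with 3 to 60 N. Pads are 16 mm wide; open, the fingers measure 119 mm over their backs; the gripper's body (75 mm by 177 mm) begins 78 mm behind the grasp point.
Start: joints at [1.265, 0.3, 1.521, -0, 1.321, -0.067], TCP at [130.093, 534.383, 180.646] pointing down, gripper open.
Joint ranges: [-3.03, 3.03], [-0.79, 2.21], [0.23, 2.52], [-1.04, 4.18], [0, 3.07], [-2.55, 2.55]. Speed limits (rad/s): [2.22, 2.22, 2.57, 3.14, 3.14, 3.14].

### API

Orientations are given as [roll, pitch, yaw] about the fixed x, y, z axes, in that order (R = Rz(yaw) Ry(pitch) Rx(roll)).
In Python, from cell import manip, cams, job gives the robot as it stands.
- The arm moves only by the tool jog_arm, never from a script. Its argument "commands" is a list of rows, each an object of numbers: "dx", "dy", "dz": the shift along the tool's x, y, z each as a share of 40 mm, from -1 to 1; "ax", "ay", "az": the turn, a rotation vector about the tool's x, y, z each as a share of 10 degrees, from -1 to 1; "gripper": the closure, from 0 (fully open) to 1 (shut). A call has 1 to 10 rows; each row shifts and turns the commanded pose from where the row before left it, along the tool's axes as they then stand; what a row does not reach is not made up. A row lasts 1/8 s, in which the tool goes at most 62.5 mm and 10.7 degrees, less where a joint would pass 70% of its speed; a pose out of reach is approached as far as the arm can. A call with a number of a shift or a turn outside -1 to 1 is refused whole. A call with a gripper value outside its range is refused whole. The fingers move at their own pace and stop on an object; "squeeze" is the grip in N (left out, the last holds). Time passes only in rows, so rows that do not move let the fingers close. It gives the time, the measured TCP pose, the force, the opening and the grip force at its end, in the units of the state.
- manip.read_state(): the state, without advancing time (a new reading comes with each control period).
- cams.camera(name): name is "scene" or "top"; returns a dict with "image" (400x640x3 uint8, red, green, blue), "fx", "fy", "cx", "cy" (pixels), "world_to_cam" (4x4, takes a point from world to camera coordinates). Camera axes: x right, y down, z forward; pixel columns grow to the right and rows downward; lengths in mm; the calibration is good to about 2 mm. A picture is of the moment at which its call begins. There is no depth.
- job.sign_off(): hands the job in; it is judged then, once.
The state is a dict: "clock": time; "joints": joint angles; "qd": joint speeds; "effort": joint torques, N m; "eef_pos": TCP position; "eef_rot": TCP orientation; "wrist_force": force on the tool from outside, world axes, zero at the start; "moment": the same for the moment, N m; "finger_gap": finger opening in mm; "finger_force": force on a finger pad.
Only numpy, scipy, OpenCV 4.12 (cv2) and the standard library are available. Lean on these libraries where they do the work, as an engineer would, in place of code of your own. Each camera call takes 0.05 s, during which the arm holds its last target. There are 200 camera calls.

## Working session

There is one attempt and no reset: what is moved stays moved. The work goes in short steps, Python scripts to look and compute and a tool call to move; the robot and the scene stay as the last step left them, time stands still between calls to the robot, and variables do not carry over. Pictures are saved under pics/ and viewed, at most 10 in all, crops included, and the job is handed in when it is done.

Besides the shell and the picture viewer there is one more tool, called after "Request:" as name([rows], argument=value, ...), one row to a line, values as JSON. jog_arm: Moves the arm, as the interface text tells. Shift numbers are shares of 40 mm and turn numbers shares of 10 degrees, none past 1 either way. Its arguments: {"type":"object","properties":{"commands":{"type":"array"},"squeeze":{"type":"number"}},"required":["commands"]}

```bash
ls; mkdir -p pics; python3 - <<'E'
from cell import manip,cams,job
import cv2,numpy as np
s=manip.read_state();print(s);print(manip.nose_length)
for n in("scene","top"):
    c=cams.camera(n);cv2.imwrite(f"pics/{n}0.png",c["image"][:,:,::-1]);print(n,c["fx"],c["fy"],c["cx"],c["cy"],np.round(c["world_to_cam"],3).tolist())
E
```

```text
pics
{'clock': 0.0, 'joints': array([ 1.26539512e+00,  3.00493573e-01,  1.52155827e+00,  3.75138920e-06,
        1.32067855e+00, -6.65920472e-02]), 'qd': array([ 2.75803623e-04,  6.72370853e-04, -1.28606751e-03, -4.92769960e-04,
       -7.26320484e-05,  1.45495413e-03]), 'effort': array([-1.57891176e-03, -5.31804407e+01, -3.52748144e+01,  7.07406714e-02,
        2.44121114e-02, -7.84901999e-05]), 'eef_pos': array([130.01447434, 534.12775251, 180.08366236]), 'eef_rot': array([-3.14045768e+00, -7.93337255e-05,  2.90278252e+00]), 'wrist_force': array([0.05231056, 0.15314877, 0.12452038]), 'moment': array([ 0.01294695, -0.01198852, -0.02027814]), 'finger_force': 0.0, 'finger_gap': 93.80885317368879}
8.0
scene 486.0625061935699 486.0625061935699 323.2864683578574 201.44832612271847 [[0.675, 0.738, 0.014, -370.682], [0.51, -0.452, -0.732, -150.086], [-0.534, 0.501, -0.681, 1847.307], [0.0, 0.0, 0.0, 1.0]]
top 424.62074650770035 424.62074650770035 312.9812079211563 201.06771121113786 [[-0.02, -1.0, 0.004, -8.683], [-0.993, 0.02, -0.117, 587.222], [0.117, -0.006, -0.993, 1254.473], [0.0, 0.0, 0.0, 1.0]]
```

View pics/scene0.png

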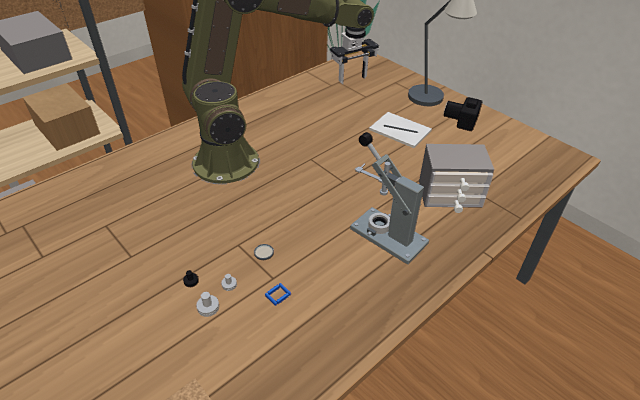

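View pics/top0.png

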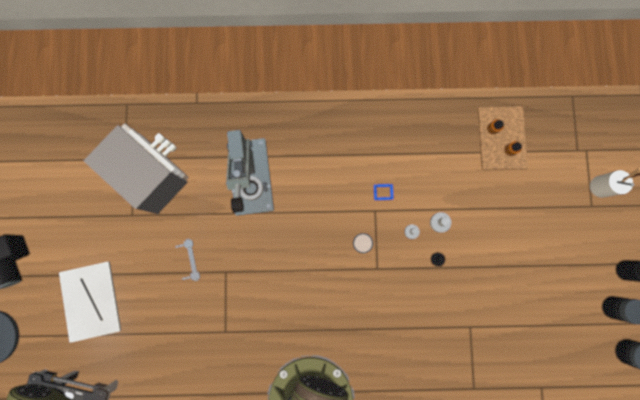

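The scene view shows the small bright cap at (229,283), with the bigger one at (207,303) and the black one at (190,278). The pocket is at (378,222) and the knob at (366,139). In the top view the cap is at (412,231), the pocket at (251,188) and the knob at (237,205).

```bash
cat > h.py <<'E'
from cell import manip,cams,job
import cv2,numpy as np
def grab(n,f=None):
    c=cams.camera(n)
    if f: cv2.imwrite(f"pics/{f}.png",c["image"][:,:,::-1])
    return c
def ray(c,p):
    T=c["world_to_cam"];R=T[:3,:3];o=-R.T@T[:3,3]
    d=R.T@np.array([(p[0]-c["cx"])/c["fx"],(p[1]-c["cy"])/c["fy"],1.]);return o,d/np.linalg.norm(d)
def plane(c,p,z):
    o,d=ray(c,p);return o+d*(z-o[2])/d[2]
def tri(c1,p1,c2,p2):
    o1,d1=ray(c1,p1);o2,d2=ray(c2,p2)
    t=np.linalg.lstsq(np.c_[d1,-d2],o2-o1,rcond=None)[0]
    a=o1+t[0]*d1;b=o2+t[1]*d2;return (a+b)/2,np.linalg.norm(a-b)
def proj(c,X):
    q=c["world_to_cam"]@np.r_[X,1];return np.array([c["cx"]+c["fx"]*q[0]/q[2],c["cy"]+c["fy"]*q[1]/q[2]])
def crop(c,x,y,w,h,k):
    return cv2.resize(c["image"][y:y+h,x:x+w,::-1],(w*k,h*k),interpolation=cv2.INTER_CUBIC)
E
python3 - <<'E'
from h import *
t=grab("top");s=grab("scene")
A=crop(t,220,120,65,100,6) # 390x600
B=crop(s,340,125,100,100,4) # 400x400 
C=crop(t,390,215,50,25,8)#400x200
D=np.zeros((600,800,3),np.uint8);D[:,:390]=A
D[:400,395:795]=B[:400]; D[400:600,395:795]=C
cv2.imwrite("pics/m1.png",D)
E=np.zeros((600,800,3),np.uint8)
E[:400]=crop(s,345,195,100,50,8); E[400:600,:400]=crop(s,205,268,50,25,8)
E[400:600,400:]=crop(s,345,128,50,25,8)
cv2.imwrite("pics/m2.png",E)
E
```

```text
(no output)
```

View pics/m1.png

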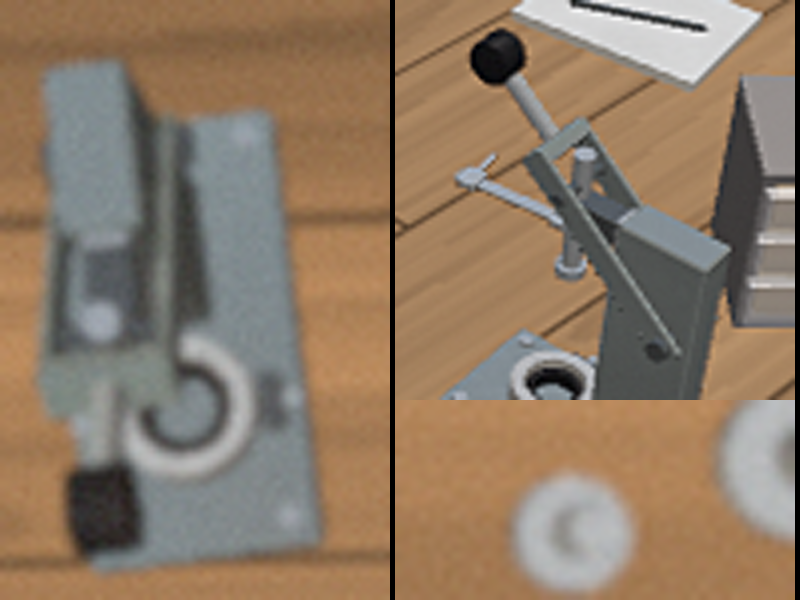

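View pics/m2.png

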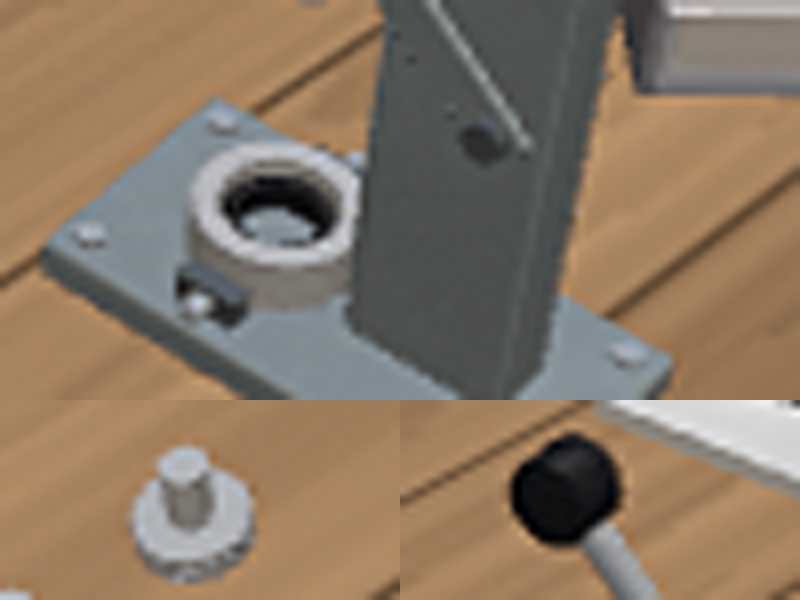

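The montages show the cradle rim centred near top (251.7,188) and scene (379,220). The knob is at scene (366,139) and top (237.5,205), and the cap is at top (412,231). The plate screws at top (260.5,141.7) and (268.3,205.8) will give the yaw.

```bash
cat > m.py <<'E'
from h import *
from scipy.optimize import least_squares
def fit(P):
    r=least_squares(lambda v:np.hypot(*(P-v[:2]).T)-v[2],[*P.mean(0),25],loss="soft_l1",f_scale=1);return r.x,np.abs(r.fun).mean()
def blob(m,near):
    n,l,st,ce=cv2.connectedComponentsWithStats(m.astype(np.uint8))
    ok=[i for i in range(1,n) if st[i,4]>8];i=min(ok,key=lambda i:np.hypot(*(ce[i]-near)));return l==i,ce[i],st[i]
if __name__=="__main__":
    cs={n:grab(n) for n in("top","scene")}
    k={};kn={}
    for n,pc,pp,pk in(("top",(412,231),(251.7,190),(237,205)),("scene",(229,284),(379,222),(366,139))):
        c=cs[n];I=c["image"].astype(int);R,G,B=I[...,0],I[...,1],I[...,2]
        # knob
        b,ce,st=blob(I.max(2)<70,pk);print(n,"knob",ce.round(2),st);kn[n]=ce
        # cap : not brown
        b,ce,st=blob(((R-B)<40)&(R>90),pc);print(n,"cap",ce.round(2),st)
        k[n]=ce
        cnt=max(cv2.findContours(b.astype(np.uint8),cv2.RETR_EXTERNAL,cv2.CHAIN_APPROX_NONE)[0],key=len)[:,0]
        if n=="top":
            for z in(0,14): print(" disc",z,fit(np.array([plane(c,p,z)[:2] for p in cnt])))
        # cradle
        b,ce,st=blob((R-B>=2)&(R-B<40)&(R>135),pp);print(n,"cradle",ce.round(2),st)
        cc=cv2.findContours(b.astype(np.uint8),cv2.RETR_CCOMP,cv2.CHAIN_APPROX_NONE)[0]
        for q in cc:
            if len(q)>15: print("  ",len(q),cv2.fitEllipse(q),"z48:",fit(np.array([plane(c,p,48)[:2] for p in q[:,0]])))
    print("knob",tri(cs["top"],kn["top"],cs["scene"],kn["scene"]))
    t=cs["top"];a=plane(t,(220+243/6,120+130/6),22);b=plane(t,(220+290/6,120+515/6),22);print("screws",a,b,np.degrees(np.arctan2(*(a-b)[1::-1])))
    print("edge",a:=plane(t,(220+275/6,120+112/6),20),b:=plane(t,(220+320/6,120+540/6),20),np.degrees(np.arctan2(*(a-b)[1::-1])))
    s=cs["scene"]
    q=[plane(s,(345+x/8,195+y/8),22) for x,y in((90,233),(222,122),(628,353))];print("scene screws",q,np.degrees(np.arctan2(*(q[2]-q[0])[1::-1])),np.degrees(np.arctan2(*(q[2]-q[1])[1::-1])))
    print("hole tri",tri(t,(220+185/6,120+405/6),s,(345+279/8,195+200/8)))
    st=(205+185/8,268+65/8-.0);print("stub top",tri(t,(390+(572-395)/8,215+(528-400)/8),s,(205+185/8,268+62/8)),plane(s,(205+185/8,268+62/8),42))
E
python3 m.py
```

```text
top knob [236.95 204.52] [232 197  11  16 143]
top cap [411.63 231.34] [404 224  16  15 177]
 disc 0 (array([ 490.8217494 , -323.9607625 ,   21.82111171]), np.float64(0.8358178416945157))
 disc 14 (array([ 490.24389811, -320.64101319,   21.58900711]), np.float64(0.826990018374277))
top cradle [253.35 196.44] [246 190  16  10  34]
   38 ((253.78292846679688, 192.376220703125), (9.786622047424316, 17.322898864746094), 52.69704818725586) z48: (array([628.40600041, 165.77405078,  30.87917709]), np.float64(1.5094935753823393))
scene knob [365.14 139.01] [359 132  14  14 136]
scene cap [228.58 282.43] [221 274  16  17 199]
scene cradle [457.12 188.21] [ 428  171   63   42 1353]
   596 ((457.6451110839844, 188.16685485839844), (34.9320068359375, 54.16698455810547), 80.46068572998047) z48: (array([701.07081739, 487.82657152,  79.21196123]), np.float64(21.579157864230517))
   28 ((454.6012268066406, 199.3226318359375), (8.150870323181152, 9.11198902130127), 105.75495147705078) z48: (array([733.06049692, 433.87980989,  13.62264619]), np.float64(4.263231455278578))
   45 ((453.61871337890625, 1
[... 202 characters left out ...]
102, 326.11445276]), np.float64(0.1670618589045813))
screws [777.8421476  139.22062218  22.        ] [576.39950367 116.42046775  22.        ] 6.45750401104247
edge [787.64100449 122.76046095  20.        ] [563.48935119 101.42575769  20.        ] 5.4370203763301195
scene screws [array([577.12535627, 119.86357615,  22.        ]), array([568.04980521, 207.78153484,  22.        ]), array([765.70697213, 232.09802545,  22.        ])] 30.759014980873307 7.013490519692605
hole tri (array([631.35169856, 167.49137163,  49.54743976]), np.float64(4.227123295454974))
stub top (array([ 489.65885669, -316.71822113,   38.92107738]), np.float64(1.3922565966794096)) [ 491.43203775 -318.33581534   42.        ]
```

```bash
cat > r.py <<'E'
from m import *
def prof(c,ctr,z,rmin,rmax,sign,angs=np.arange(0,360,5)):
    """edge points on plane z: strongest radial gradient of given sign between rmin,rmax"""
    I=c["image"].astype(np.float32).mean(2) if sign!=0 else None
    rs=np.arange(rmin,rmax,.25);out=[]
    for a in np.radians(angs):
        P=[proj(c,[ctr[0]+r*np.cos(a),ctr[1]+r*np.sin(a),z]) for r in rs]
        M=np.float32(P).reshape(1,-1,2)
        v=cv2.remap(I,M[...,0],M[...,1],cv2.INTER_CUBIC)[0];v=cv2.GaussianBlur(v.reshape(1,-1),(0,0),3)[0]
        g=np.gradient(v)*sign;i=g[4:-4].argmax()+4;out.append((np.degrees(a),g[i],ctr[0]+rs[i]*np.cos(a),ctr[1]+rs[i]*np.sin(a)))
    o=np.array(out);return o
def circ(o,thr,R=None):
    P=o[o[:,1]>thr][:,2:]
    f=(lambda v:np.hypot(*(P-v[:2]).T)-(R if R else v[2]))
    r=least_squares(f,[*P.mean(0),30],loss="cauchy",f_scale=.7);return r.x.round(2),len(P),np.median(np.abs(r.fun)).round(2)
if __name__=="__main__":
    T,S=grab("top"),grab("scene")
    for n,c in(("top",T),("scene",S)):
        for lab,ctr,z,a,b,s in(("hole",(631.4,168),48,17,32,1),("cradle",(631.4,168),48,30,42,-1),("disc",(490.8,-320.5),14,15,29,-1)):
            o=prof(c,ctr,z,a,b,s);print(n,lab,[circ(o,np.percentile(o[:,1],q)) for q in(30,60)])
    # stub top in scene: brighter disc
    o=prof(S,(491,-318.5),42,4,14,-1);print("stub scene",circ(o,np.percentile(o[:,1],30)))
    o=prof(T,(491,-319),42,4,14,-1);print("stub top",circ(o,np.percentile(o[:,1],30)))
E
python3 r.py
```

```text
top hole [(array([630.3 , 167.99,  23.37]), 50, np.float64(0.46)), (array([630.45, 168.18,  23.47]), 29, np.float64(0.43))]
top cradle [(array([631.7 , 169.29,  36.15]), 50, np.float64(0.73)), (array([633.15, 169.71,  37.14]), 29, np.float64(0.49))]
top disc [(array([ 490.49, -321.63,   21.78]), 50, np.float64(0.43)), (array([ 490.67, -321.61,   21.72]), 29, np.float64(0.32))]
scene hole [(array([631.59, 169.33,  24.29]), 50, np.float64(0.48)), (array([631.57, 169.39,  24.22]), 29, np.float64(0.35))]
scene cradle [(array([630.07, 170.08,  35.18]), 50, np.float64(0.49)), (array([630.39, 168.19,  33.48]), 29, np.float64(0.81))]
scene disc [(array([ 489.67, -319.71,   21.36]), 50, np.float64(0.3)), (array([ 489.9 , -319.71,   21.32]), 29, np.float64(0.28))]
stub scene (array([ 489.63, -319.45,    8.43]), 50, np.float64(0.25))
stub top (array([ 489.96, -322.84,    8.91]), 50, np.float64(0.71))
```

Request:
jog_arm([
  {"dz": -1},
  {"dx": -0.5,"dy": -1,"dz": -0.5},
  {"dx": -0.9,"dy": -1,"gripper": 0.5},
  {"dx": -0.9,"dy": -1},
  {"dx": -0.9,"dy": -1},
  {"dx": -0.9,"dy": -1},
  {"dx": -0.7,"dy": -1},
  {"dx": -0.4,"dy": -1},
], squeeze=30)

```text
schema error: expected keys dx, dy, dz, ax, ay, az, gripper
```

Request:
jog_arm([
  {"dx": 0,"dy": 0,"dz": -1,"ax": 0,"ay": 0,"az": 0,"gripper": 0.5},
  {"dx": -1,"dy": -0.85,"dz": -0.5,"ax": 0,"ay": 0,"az": 0,"gripper": 0.5},
  {"dx": -1,"dy": -0.85,"dz": 0,"ax": 0,"ay": 0,"az": 0,"gripper": 0.5},
  {"dx": -1,"dy": -0.85,"dz": 0,"ax": 0,"ay": 0,"az": 0,"gripper": 0.5},
  {"dx": -1,"dy": -0.85,"dz": 0,"ax": 0,"ay": 0,"az": 0,"gripper": 0.5},
  {"dx": -1,"dy": -0.85,"dz": 0,"ax": 0,"ay": 0,"az": 0,"gripper": 0.5},
  {"dx": -1,"dy": -0.85,"dz": 0,"ax": 0,"ay": 0,"az": 0,"gripper": 0.5},
  {"dx": -1,"dy": -0.85,"dz": 0,"ax": 0,"ay": 0,"az": 0,"gripper": 0.5},
], squeeze=30)

```text
clock: 1.4
eef_pos: [346.6, 235.4, 240.9]
eef_rot: [3.141, 0.0, 2.903]
wrist_force: [0.0, 0.6, -0.1]
finger_gap: 46.8
finger_force: 0.0
```

Request:
jog_arm([
  {"dx": -0.4,"dy": -1,"dz": 0,"ax": 0,"ay": 0,"az": 0,"gripper": 0.5},
  {"dx": -0.4,"dy": -1,"dz": 0,"ax": 0,"ay": 0,"az": 0,"gripper": 0.5},
  {"dx": -0.4,"dy": -1,"dz": 0,"ax": 0,"ay": 0,"az": 0,"gripper": 0.5},
  {"dx": -0.4,"dy": -1,"dz": 0,"ax": 0,"ay": 0,"az": 0,"gripper": 0.5},
  {"dx": -0.4,"dy": -1,"dz": 0,"ax": 0,"ay": 0,"az": 0,"gripper": 0.5},
  {"dx": -0.4,"dy": -1,"dz": 0,"ax": 0,"ay": 0,"az": 0,"gripper": 0.5},
  {"dx": -0.4,"dy": -1,"dz": 0,"ax": 0,"ay": 0,"az": 0,"gripper": 0.5},
  {"dx": -0.4,"dy": -1,"dz": 0,"ax": 0,"ay": 0,"az": 0,"gripper": 0.5},
  {"dx": -0.4,"dy": -1,"dz": 0,"ax": 0,"ay": 0,"az": 0,"gripper": 0.5},
])

```text
clock: 2.52
eef_pos: [400.6, -148.4, 240.8]
eef_rot: [-3.142, 0.0, 2.903]
wrist_force: [-0.2, 0.4, 0.1]
finger_gap: 46.8
finger_force: 0.0
```

```bash
cat > p.py <<'E'
from h import *
from scipy.spatial.transform import Rotation as Ro
def ori(al,ph):
    a,p=np.radians([al,ph]);z=np.array([np.cos(a)*np.sin(p),np.sin(a)*np.sin(p),-np.cos(p)]);y=np.array([-np.sin(a),np.cos(a),0]);return np.c_[np.cross(y,z),y,z]
def plan(g,al,ph,back=0):
    """g: wanted grasp point; prints turn (deg, tool) and shift (mm, in turned tool frame)"""
    s=manip.read_state();R=Ro.from_euler("xyz",s["eef_rot"]).as_matrix();Rt=ori(al,ph)
    w=Ro.from_matrix(R.T@Rt).as_rotvec(degrees=True)
    tcp=np.array(g)+Rt[:,2]*(11-back)
    d=tcp-s["eef_pos"];print("turn/10",(w/10).round(3),"shift/40 in turned frame",(Rt.T@d/40).round(3),"in present frame",(R.T@d/40).round(3),"world",d.round(1),"J",s["joints"].round(2))
E
python3 -c "
from p import *
plan((490,-320.7,35),-33.2,50,60)"
```

```text
turn/10 [ 0.851 -4.948  1.825] shift/40 in turned frame [ 1.224 -2.379  5.322] in present frame [-2.305 -3.341  4.359] world [  58.  -151.7 -174.3] J [-0.44 -0.02  1.75  0.    1.42 -1.77]
```

Request:
jog_arm([
  {"dx": 0,"dy": 0,"dz": 0,"ax": 0.14,"ay": -0.825,"az": 0.304,"gripper": 0.5},
  {"dx": 0,"dy": 0,"dz": 0,"ax": 0.14,"ay": -0.825,"az": 0.304,"gripper": 0.5},
  {"dx": 0,"dy": 0,"dz": 0,"ax": 0.14,"ay": -0.825,"az": 0.304,"gripper": 0.5},
  {"dx": 0,"dy": 0,"dz": 0,"ax": 0.14,"ay": -0.825,"az": 0.304,"gripper": 0.5},
  {"dx": 0,"dy": 0,"dz": 0,"ax": 0.14,"ay": -0.825,"az": 0.304,"gripper": 0.5},
  {"dx": 0,"dy": 0,"dz": 0,"ax": 0.14,"ay": -0.825,"az": 0.304,"gripper": 0.5},
  {"dx": 0,"dy": 0,"dz": 0,"ax": 0,"ay": 0,"az": 0,"gripper": 0.5},
])

```text
clock: 3.4
eef_pos: [399.5, -147.4, 239.7]
eef_rot: [-3.133, 0.85, 2.574]
wrist_force: [1.6, 0.0, -0.3]
finger_gap: 46.9
finger_force: 0.0
```

```bash
python3 -c "
from p import *
plan((490,-320.7,35),-33.2,50,60)"
```

```text
turn/10 [ 0.003 -0.132  0.046] shift/40 in turned frame [ 1.178 -2.386  5.331] in present frame [ 1.074 -2.379  5.356] world [  59.1 -152.7 -173.2] J [-0.29 -0.52  2.35 -0.44  0.52 -1.  ]
```

Request:
jog_arm([
  {"dx": 0,"dy": 0,"dz": 0,"ax": 0,"ay": -0.13,"az": 0.05,"gripper": 0.5},
  {"dx": 0.17,"dy": -0.34,"dz": 0.76,"ax": 0,"ay": 0,"az": 0,"gripper": 0.5},
  {"dx": 0.17,"dy": -0.34,"dz": 0.76,"ax": 0,"ay": 0,"az": 0,"gripper": 0.5},
  {"dx": 0.17,"dy": -0.34,"dz": 0.76,"ax": 0,"ay": 0,"az": 0,"gripper": 0.5},
  {"dx": 0.17,"dy": -0.34,"dz": 0.76,"ax": 0,"ay": 0,"az": 0,"gripper": 0.5},
  {"dx": 0.17,"dy": -0.34,"dz": 0.76,"ax": 0,"ay": 0,"az": 0,"gripper": 0.5},
  {"dx": 0.17,"dy": -0.34,"dz": 0.76,"ax": 0,"ay": 0,"az": 0,"gripper": 0.5},
  {"dx": 0.16,"dy": -0.34,"dz": 0.76,"ax": 0,"ay": 0,"az": 0,"gripper": 0.5},
  {"dx": 0,"dy": 0,"dz": 0,"ax": 0,"ay": 0,"az": 0,"gripper": 0.5},
])

```text
clock: 4.53
eef_pos: [465.2, -289.2, 105.6]
eef_rot: [-3.111, 0.814, 2.559]
wrist_force: [-0.8, -0.4, 0.4]
finger_gap: 46.7
finger_force: 0.0
```

```bash
python3 -c "
from p import *
plan((490,-320.7,35),-33.2,50,0)
T,S=grab('top'),grab('scene')
D=np.hstack([crop(T,375,195,66,75,6),crop(S,190,245,66,75,6)]);cv2.imwrite('pics/m3.png',D)"
```

```text
turn/10 [-0.187 -0.334 -0.007] shift/40 in turned frame [ 0.742 -0.321  2.138] in present frame [ 0.615 -0.251  2.187] world [ 31.8 -36.2 -77.7] J [-0.62  0.08  2.25 -0.45  0.   -1.14]
```

View pics/m3.png

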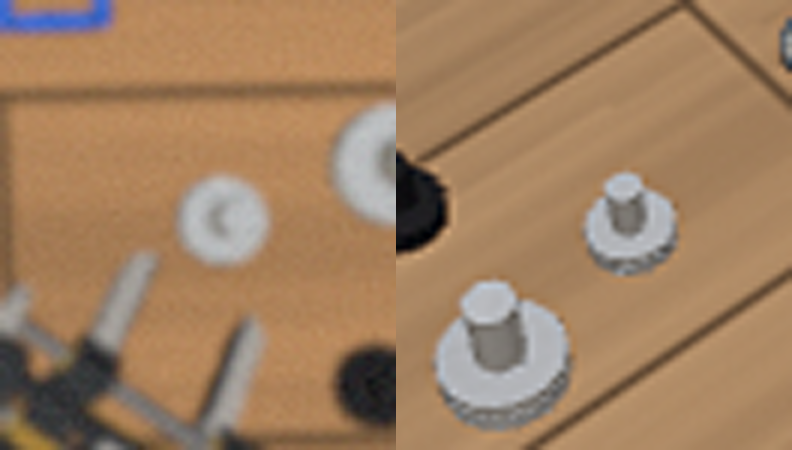

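The fingers are above and behind the cap, which is undisturbed at top (412,231) and scene (228,278). J5 is at its limit, though, so the lean has to be chosen with a fitted kinematic model.

```bash
cat > k.py <<'E'
from p import *
from scipy.optimize import least_squares
Rz=lambda a:Ro.from_euler("z",a).as_matrix();Ry=lambda a:Ro.from_euler("y",a).as_matrix()
def fk(q,v):
    a,h,L1,e,L2,Lt=v
    A=Rz(q[0]);B=A@Ry(q[1]);C=B@Ry(q[2]);D=C@Rz(q[3])@Ry(q[4])
    p=A@[a,0,h]+B@[0,0,L1]+C@[e,0,L2]+D@[0,0,Lt];return p,D@Rz(q[5])
D=[([1.26539512,.300493573,1.52155827,0,1.32067855,-.0665920472],(130.01,534.13,180.08)),([-.44,-.02,1.75,0,1.42,-1.77],(400.6,-148.4,240.8)),([-.29,-.52,2.35,-.44,.52,-1.],(399.5,-147.4,239.7)),([-.62,.08,2.25,-.45,0,-1.14],(465.2,-289.2,105.6))]
lo=np.array([-3.03,-.79,.23,-1.04,0,-2.55]);hi=np.array([3.03,2.21,2.52,4.18,3.07,2.55])
def V():
    f=lambda v:np.r_[np.concatenate([fk(q,v)[0]-p for q,p in D])/5,(v-[0,200,450,0,450,300])/200]
    return least_squares(f,[0,200,450,0,450,300]).x
def ik(v,g,al,ph,q0):
    Rt=ori(al,ph);t=np.array(g)+Rt[:,2]*11
    def f(q):
        p,R=fk(q,v);return np.r_[(p-t)/100,Ro.from_matrix(R.T@Rt).as_rotvec()]
    r=least_squares(f,np.clip(q0,lo+.01,hi-.01),bounds=(lo,hi));return r.x,np.abs(r.fun).max()
if __name__=="__main__":
    v=V();print(v.round(1))
    for q,p in D: P,R=fk(q,v);print((P-p).round(1),R[:,2].round(2),R[:,1].round(2))
    for lab,g,als in(("cap",(490,-320.7,35),(-33,-10,5,20)),("pocket",(631,169,76),(6,30,45,60,75))):
        for al in als:
            for ph in(40,50):
                for q4 in(0,2.):
                    for q6 in(-1.2,1.2):
                        q,e=ik(v,g,al,ph,[np.arctan2(g[1],g[0]),.2,2.1,q4,.4,q6])
                        if e<.01: print(lab,al,ph,q.round(2),round(e,4))
E
python3 k.py
```

```text
[ 74.1 141.  352.5 -25.7 369.1 220.9]
[ 33.  -17.2   9.8] [-0. -0. -1.] [-0.97  0.24  0.  ]
[ -8.2 -36.3  -1.4] [-0.01  0.   -1.  ] [-0.97  0.24  0.01]
[ -8.4 -18.1  -7.7] [ 0.63 -0.41 -0.66] [-0.56  0.35 -0.75]
[-19.3 -29.1  -0.7] [ 0.59 -0.42 -0.69] [-0.57  0.38 -0.73]
cap -33 40 [-0.58  0.37  2.1   2.54  0.02 -2.55] 0.0077
cap -33 40 [-0.58  0.37  2.1   2.54  0.02 -2.55] 0.0077
cap -10 40 [-0.69  0.4   2.06  1.41  0.33 -1.81] 0.0
cap -10 40 [-0.69  0.4   2.06  1.41  0.33 -1.81] 0.0
cap -10 40 [-0.69  0.4   2.06  1.41  0.33 -1.81] 0.0
cap -10 50 [-0.72  0.42  2.14  2.01  0.46 -2.43] 0.0
cap -10 50 [-0.72  0.42  2.14  2.01  0.46 -2.43] 0.0
cap -10 50 [-0.72  0.42  2.14  2.01  0.46 -2.43] 0.0
cap 5 40 [-0.75  0.45  1.98  1.22  0.53 -1.88] 0.0
cap 5 40 [-0.75  0.45  1.98  1.22  0.53 -1.88] 0.0
cap 5 40 [-0.75  0.45  1.98  1.22  0.53 -1.88] 0.0
cap 5 50 [-0.79  0.47  2.05  1.61  0.63 -2.28] 0.0
cap 5 50 [-0.79  0.47  2.05  1.61  0.63 -2.28] 0.0
cap 20 40 [-0.79  0.51  1.88  1.06  0.73 -1.96] 0.0
cap 20 40 [-0.79  0.51  1.88  1.06  0.73 -1.96] 0.0
cap 20 40 [-0.79  0.51  1.88  1.06  0.7
[... 952 characters left out ...]
 0.11  0.49  1.86  1.49  0.5  -1.96] 0.0
pocket 60 40 [ 0.09  0.55  1.68  0.94  0.7  -1.64] 0.0
pocket 60 40 [ 0.09  0.55  1.68  0.94  0.7  -1.64] 0.0
pocket 60 40 [ 0.09  0.55  1.68  0.94  0.7  -1.64] 0.0
pocket 60 50 [ 0.05  0.56  1.75  1.28  0.74 -1.96] 0.0
pocket 60 50 [ 0.05  0.56  1.75  1.28  0.74 -1.96] 0.0
pocket 60 50 [ 0.05  0.56  1.75  1.28  0.74 -1.96] 0.0
pocket 75 40 [ 0.06  0.62  1.56  0.87  0.92 -1.78] 0.0
pocket 75 40 [ 0.06  0.62  1.56  0.87  0.92 -1.78] 0.0
pocket 75 40 [ 0.06  0.62  1.56  0.87  0.92 -1.78] 0.0
pocket 75 50 [ 0.02  0.65  1.6   1.11  0.96 -2.  ] 0.0
pocket 75 50 [ 0.02  0.65  1.6   1.11  0.96 -2.  ] 0.0
pocket 75 50 [ 0.02  0.65  1.6   1.11  0.96 -2.  ] 0.0
```

```bash
python3 - <<'E'
import re
s=open("k.py").read()
s=s.replace("a,h,L1,e,L2,Lt=v","a,h,L1,e,L2,Lt,b=v").replace("A@[a,0,h]","A@[a,b,h]").replace("D@Rz(q[5])","D@Rz(q[5]+np.pi/2)")
s=s.replace("[0,200,450,0,450,300]","[0,200,450,0,450,300,0]").replace("Rt=ori(al,ph);t","Rt=ori(al,ph)@np.diag([-1,-1,1]);t")
s=s.replace("/5,(v-","/2,(v-").replace("(0,2.)","(1.,)").replace("(-1.2,1.2)","(0.,)").replace("(-33,-10,5,20)","(-10,5,20,35)").replace("(6,30,45,60,75)","(30,45,60,75,90)").replace("(40,50)","(40,45,50)")
open("k.py","w").write(s)
E
python3 k.py
```

```text
[  7.4 215.9 422.3  37.8 440.3 292.2  35.7]
[1.1 0.3 1. ] [-0. -0. -1.] [ 0.24  0.97 -0.  ]
[-0.7 -0.4 -2. ] [-0.01  0.   -1.  ] [0.24 0.97 0.  ]
[0.2 0.8 1.4] [ 0.63 -0.41 -0.66] [ 0.54  0.84 -0.01]
[ 0.3  0.7 -0.3] [ 0.59 -0.42 -0.69] [ 0.57  0.82 -0.01]
cap -10 40 [-0.83  0.38  2.05  1.28  0.42 -0.22] 0.0
cap -10 45 [-0.86  0.4   2.09  1.58  0.46 -0.53] 0.0
cap -10 50 [-0.89  0.42  2.13  1.81  0.54 -0.78] 0.0
cap 5 40 [-0.9   0.43  1.96  1.12  0.64 -0.32] 0.0
cap 5 45 [-0.94  0.45  1.99  1.29  0.68 -0.51] 0.0
cap 5 50 [-0.97  0.48  2.02  1.44  0.74 -0.68] 0.0
cap 20 40 [-0.95  0.5   1.85  0.97  0.85 -0.42] 0.0
cap 20 45 [-0.98  0.52  1.87  1.09  0.89 -0.55] 0.0
cap 20 50 [-1.01  0.55  1.88  1.19  0.94 -0.66] 0.0
cap 35 40 [-0.96  0.58  1.71  0.84  1.04 -0.51] 0.0
cap 35 45 [-0.99  0.61  1.72  0.93  1.08 -0.6 ] 0.0
cap 35 50 [-1.02  0.64  1.72  1.    1.13 -0.68] 0.0
pocket 30 40 [0.09 0.39 1.88 0.92 0.35 0.34] 0.0
pocket 30 45 [ 0.07  0.39  1.94  1.34  0.32 -0.08] 0.0
pocket 30 50 [ 0.06  0.41  1.98  1.74  0.36 -0.5 ] 0.0
pocket 45 40 [0.01 0.44 1.82 0.98 0.57 0.04] 0.0
pocket 45 45 [-0.01  0.44  1.86  1.2   0.57 -0.2 ] 0.0
pocket 45 50 [-0.04  0.46  1.9   1.42  0.61 -0.42] 0.0
pocket 60 40 [-0.04  0.5   1.71  0.92  0.8  -0.14] 0.0
pocket 60 45 [-0.07  0.51  1.75  1.07  0.81 -0.3 ] 0.0
pocket 60 50 [-0.1   0.53  1.78  1.21  0.84 -0.44] 0.0
pocket 75 40 [-0.07  0.58  1.58  0.84  1.01 -0.29] 0.0
pocket 75 45 [-0.1   0.6   1.6   0.94  1.04 -0.39] 0.0
pocket 75 50 [-0.13  0.62  1.62  1.04  1.07 -0.48] 0.0
pocket 90 40 [-0.08  0.67  1.43  0.75  1.22 -0.41] 0.0
pocket 90 45 [-0.1   0.69  1.44  0.83  1.25 -0.48] 0.0
pocket 90 50 [-0.13  0.72  1.44  0.91  1.29 -0.54] 0.0
```

Request:
jog_arm([
  {"dx": -0.4,"dy": 0,"dz": -0.9,"ax": 0,"ay": 0,"az": 0,"gripper": 0.5},
  {"dx": -0.4,"dy": 0,"dz": -0.9,"ax": 0,"ay": 0,"az": 1,"gripper": 0.5},
  {"dx": -0.4,"dy": 0,"dz": -0.9,"ax": 0,"ay": 0,"az": 1,"gripper": 0.5},
  {"dx": 0,"dy": 0,"dz": 0,"ax": 0,"ay": 0,"az": 1,"gripper": 0.5},
  {"dx": 0,"dy": 0,"dz": 0,"ax": 0,"ay": 0,"az": 1,"gripper": 0.5},
  {"dx": 0,"dy": 0,"dz": 0,"ax": 0,"ay": 0,"az": 1,"gripper": 0.5},
  {"dx": 0,"dy": 0,"dz": 0,"ax": 0,"ay": 0,"az": 1,"gripper": 0.5},
  {"dx": 0,"dy": 0,"dz": 0,"ax": 0,"ay": 0,"az": 1,"gripper": 0.5},
  {"dx": 0,"dy": 0,"dz": 0,"ax": 0,"ay": 0,"az": 1,"gripper": 0.5},
  {"dx": 0,"dy": 0,"dz": 0,"ax": 0,"ay": 0,"az": 1,"gripper": 0.5},
])

```text
clock: 5.88
eef_pos: [430.0, -267.2, 202.0]
eef_rot: [2.323, 0.022, 0.956]
wrist_force: [0.1, -0.3, -0.5]
finger_gap: 47.0
finger_force: 0.0
```

Request:
jog_arm([
  {"dx": 0,"dy": 0,"dz": 0,"ax": 0,"ay": 0,"az": 1,"gripper": 0.5},
  {"dx": 0,"dy": 0,"dz": 0,"ax": 0,"ay": 0,"az": 1,"gripper": 0.5},
  {"dx": 0,"dy": 0,"dz": 0,"ax": 0,"ay": 0,"az": 1,"gripper": 0.5},
  {"dx": 0,"dy": 0,"dz": 0,"ax": 0,"ay": 0,"az": 1,"gripper": 0.5},
  {"dx": 0,"dy": 0,"dz": 0,"ax": 0,"ay": 0,"az": 1,"gripper": 0.5},
  {"dx": 0,"dy": 0,"dz": 0,"ax": 0,"ay": 0,"az": 1,"gripper": 0.5},
  {"dx": 0,"dy": 0,"dz": 0,"ax": 0,"ay": 0,"az": 1,"gripper": 0.5},
  {"dx": 0,"dy": 0,"dz": 0,"ax": 0,"ay": 0,"az": 1,"gripper": 0.5},
])

```text
clock: 6.88
eef_pos: [430.0, -267.2, 202.0]
eef_rot: [2.928, -0.796, -0.341]
wrist_force: [-0.0, 0.6, 0.9]
finger_gap: 46.8
finger_force: 0.0
```

```bash
sed -i 's/Rt=ori(al,ph)$/Rt=ori(al,ph)@np.diag([-1,-1,1])/' p.py; grep -n diag p.py; python3 -c "
from p import *
print(manip.read_state()['eef_pos'])
plan((490,-320.7,35),5,50,60)"
```

```text
7:    s=manip.read_state();R=Ro.from_euler("xyz",s["eef_rot"]).as_matrix();Rt=ori(al,ph)@np.diag([-1,-1,1])
[ 429.97678225 -267.21757565  201.96946371]
turn/10 [ 3.034  0.609 -1.603] shift/40 in turned frame [-2.312  1.463  2.514] in present frame [-1.716  0.466  3.262] world [  22.6  -56.8 -135.5] J [-0.62 -0.23  2.25 -0.03  0.31  1.4 ]
```

Request:
jog_arm([
  {"dx": 0,"dy": 0,"dz": 0,"ax": 0.76,"ay": 0.15,"az": -0.4,"gripper": 0.5},
  {"dx": 0,"dy": 0,"dz": 0,"ax": 0.76,"ay": 0.15,"az": -0.4,"gripper": 0.5},
  {"dx": 0,"dy": 0,"dz": 0,"ax": 0.76,"ay": 0.15,"az": -0.4,"gripper": 0.5},
  {"dx": 0,"dy": 0,"dz": 0,"ax": 0.76,"ay": 0.15,"az": -0.4,"gripper": 0.5},
  {"dx": 0,"dy": 0,"dz": 0,"ax": 0,"ay": 0,"az": 0,"gripper": 0.5},
])

```text
clock: 7.5
eef_pos: [418.2, -267.5, 185.7]
eef_rot: [3.07, -0.755, -0.15]
wrist_force: [-1.0, 0.8, 0.4]
finger_gap: 47.1
finger_force: 0.0
```

```bash
python3 -c "
from p import *
plan((490,-320.7,35),5,50,60)"
```

```text
turn/10 [ 1.397  0.705 -0.91 ] shift/40 in turned frame [-1.811  1.481  2.477] in present frame [-1.269  1.056  2.98 ] world [  34.4  -56.4 -119.2] J [-0.89 -0.17  2.21  0.8   0.61  0.3 ]
```

Request:
jog_arm([
  {"dx": 0,"dy": 0,"dz": 0,"ax": 0.46,"ay": 0.23,"az": -0.3,"gripper": 0.5},
  {"dx": 0,"dy": 0,"dz": 0,"ax": 0.46,"ay": 0.23,"az": -0.3,"gripper": 0.5},
  {"dx": 0,"dy": 0,"dz": 0,"ax": 0.46,"ay": 0.23,"az": -0.3,"gripper": 0.5},
  {"dx": 0,"dy": 0,"dz": 0,"ax": 0,"ay": 0,"az": 0,"gripper": 0.5},
])

```text
clock: 8.0
eef_pos: [418.3, -266.9, 184.4]
eef_rot: [-3.137, -0.866, 0.079]
wrist_force: [0.4, -0.1, -1.1]
finger_gap: 46.9
finger_force: 0.0
```

```bash
python3 -c "
from p import *
plan((490,-320.7,35),5,50,50)"
```

```text
turn/10 [ 0.014  0.037 -0.032] shift/40 in turned frame [-1.788  1.497  2.705] in present frame [-1.762  1.5    2.72 ] world [  42.   -56.4 -124.3] J [-1.08 -0.04  2.16  1.06  0.93 -0.22]
```

Request:
jog_arm([
  {"dx": -0.36,"dy": 0.3,"dz": 0.54,"ax": 0.01,"ay": 0.04,"az": -0.03,"gripper": 0.5},
  {"dx": -0.36,"dy": 0.3,"dz": 0.54,"ax": 0,"ay": 0,"az": 0,"gripper": 0.5},
  {"dx": -0.36,"dy": 0.3,"dz": 0.54,"ax": 0,"ay": 0,"az": 0,"gripper": 0.5},
  {"dx": -0.36,"dy": 0.3,"dz": 0.54,"ax": 0,"ay": 0,"az": 0,"gripper": 0.5},
  {"dx": -0.35,"dy": 0.3,"dz": 0.54,"ax": 0,"ay": 0,"az": 0,"gripper": 0.5},
  {"dx": 0,"dy": 0,"dz": 0,"ax": 0,"ay": 0,"az": 0,"gripper": 0.5},
])

```text
clock: 8.75
eef_pos: [460.9, -322.1, 59.8]
eef_rot: [-3.14, -0.872, 0.088]
wrist_force: [1.1, 0.1, 0.0]
finger_gap: 47.3
finger_force: 0.0
```

```bash
python3 -c "
from p import *
plan((490,-320.7,35),5,50,0)"
```

```text
turn/10 [-0.011  0.002  0.003] shift/40 in turned frame [-0.007  0.028  1.232] in present frame [-0.007  0.03   1.232] world [ 37.5   2.2 -31.9] J [-1.06  0.37  2.06  1.32  0.8  -0.6 ]
```

Request:
jog_arm([
  {"dx": 0,"dy": 0.01,"dz": 0.5,"ax": 0,"ay": 0,"az": 0,"gripper": 0.5},
  {"dx": 0,"dy": 0.01,"dz": 0.45,"ax": 0,"ay": 0,"az": 0,"gripper": 0.5},
  {"dx": 0,"dy": 0.01,"dz": 0.28,"ax": 0,"ay": 0,"az": 0,"gripper": 0.5},
  {"dx": 0,"dy": 0,"dz": 0,"ax": 0,"ay": 0,"az": 0,"gripper": 0.5},
  {"dx": 0,"dy": 0,"dz": 0,"ax": 0,"ay": 0,"az": 0,"gripper": 1},
  {"dx": 0,"dy": 0,"dz": 0,"ax": 0,"ay": 0,"az": 0,"gripper": 1},
  {"dx": 0,"dy": 0,"dz": 0,"ax": 0,"ay": 0,"az": 0,"gripper": 1},
  {"dx": 0,"dy": 0,"dz": 0,"ax": 0,"ay": 0,"az": 0,"gripper": 1},
], squeeze=30)

```text
clock: 9.75
eef_pos: [498.4, -321.5, 29.7]
eef_rot: [3.138, -0.876, 0.093]
wrist_force: [0.4, -0.9, -0.1]
finger_gap: 10.2
finger_force: 0.0
```

```bash
python3 -c "
from p import *
plan((490,-320.7,35),5,50,0)
print(manip.read_state()['finger_force'],manip.read_state()['wrist_force'])
T,S=grab('top'),grab('scene')
D=np.hstack([crop(T,375,195,66,75,6),crop(S,190,245,66,75,6)]);cv2.imwrite('pics/m4.png',D)"
```

```text
turn/10 [-0.001 -0.019  0.02 ] shift/40 in turned frame [-0.032 -0.038  0.029] in present frame [-0.032 -0.038  0.029] world [-0.1  1.5 -1.7] J [-0.98  0.48  2.01  1.43  0.75 -0.67]
0.0 [ 0.36154937 -0.9226884  -0.08273191]
```

View pics/m4.png

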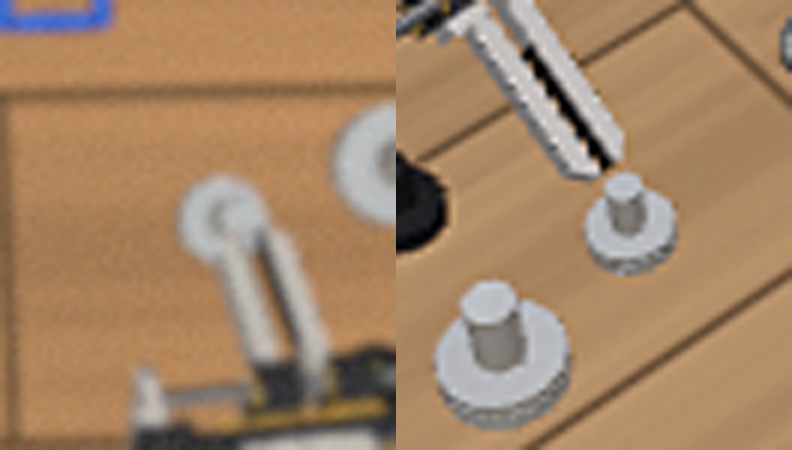

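The fingers closed to 10 mm beside the stub and missed it. The tips are near scene (222,272) and top (416,234), so I need to find where they really are compared with the reported TCP.

```bash
python3 -c "
from p import *
T,S=grab('top'),grab('scene')
for a,b in (((375+250/6,195+236/6),(190+(598-396)/6,245+168/6)),((375+232/6,195+243/6),(190+(578-396)/6,245+175/6)),((375+272/6,195+232/6),(190+(615-396)/6,245+155/6))):
  print(tri(T,a,S,b))
s=manip.read_state();R=Ro.from_euler('xyz',s['eef_rot']).as_matrix()
print(R[:,2],s['eef_pos']+8*R[:,2],s['finger_gap'])
for d in(-11,8): print(d,proj(T,s['eef_pos']+d*R[:,2]),proj(S,s['eef_pos']+d*R[:,2]))
"
```

```text
(array([ 479.98595154, -325.77585504,   50.11209332]), np.float64(1.8237795442811837))
(array([ 472.89174708, -325.65052845,   37.57065971]), np.float64(12.513502493334665))
(array([ 485.64767986, -326.51670891,   66.5238154 ]), np.float64(16.631590643228503))
[ 0.76523073  0.06728116 -0.64023056] [ 504.67108907 -320.84408986   24.47754966] 0.3791577812729999
-11 [413.92873237 230.97605828] [226.98882746 277.34669151]
8 [412.3198271  226.38377225] [230.73966619 282.74714559]
```

```bash
python3 -c "
from p import *
T,S=grab('top'),grab('scene',)
p=np.array([465.2,-289.2,105.6]);R=Ro.from_euler('xyz',[-3.111,.814,2.559]).as_matrix()
print('seen tips mid (408.3,243)')
for d in(8,-10,-28): print(d,proj(T,p+d*R[:,2]))
p=np.array([130.01,534.13,180.08])
for d in(8,-10,-28): print(d,proj(T,p-[0,0,d]),proj(S,p-[0,0,d]))
I=cv2.imread('pics/scene0.png');t=cv2.imread('pics/top0.png')
A=cv2.resize(I[30:100,310:390],None,fx=5,fy=5,interpolation=2);B=cv2.resize(t[360:400,0:120],None,fx=5,fy=5,interpolation=2)
D=np.zeros((560,600,3),np.uint8);D[:350,:400]=A;D[355:555,:600]=B;cv2.imwrite('pics/m5.png',D)
"
```

```text
seen tips mid (408.3,243)
8 [409.27881662 237.23427516]
-10 [407.74818393 240.92282521]
-28 [406.18252218 244.695789  ]
8 [101.85530352 374.91633859] [351.94665104  87.76232262]
-10 [ 98.38032572 376.97274612] [352.19613365  83.69233442]
-28 [ 94.78809823 379.09853917] [352.44882877  79.56993808]
```

View pics/m5.png

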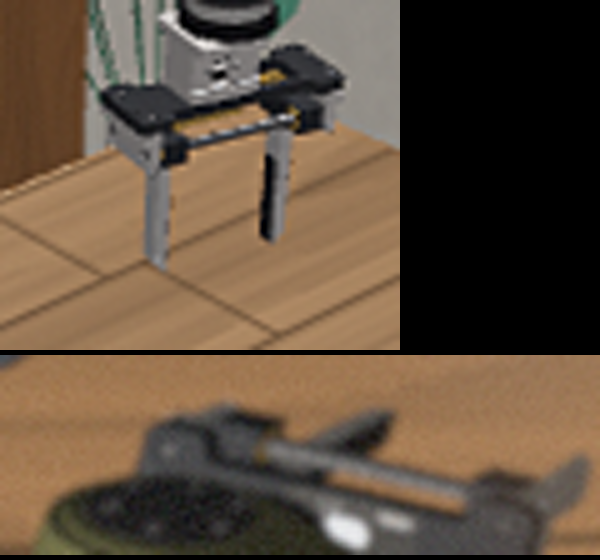

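Tips measured in three poses all lie about 26 mm behind the reported TCP, not 8 mm ahead of it. I'll correct for that, back off, open and re-approach.

```bash
sed -i 's/(11-back)/(42-back)/' p.py; sed -i 's/\*11$/*42/; s/\[:,2\]\*11/[:,2]*42/' k.py; grep -n 42 p.py k.py; python3 -c "
from p import *
plan((490,-320.7,35),5,50,0)"; python3 k.py | grep -E "cap 5 50|pocket (30|45|60) 50"
```

```text
p.py:9:    tcp=np.array(g)+Rt[:,2]*(42-back)
k.py:8:D=[([1.26539512,.300493573,1.52155827,0,1.32067855,-.0665920472],(130.01,534.13,180.08)),([-.44,-.02,1.75,0,1.42,-1.77],(400.6,-148.4,240.8)),([-.29,-.52,2.35,-.44,.52,-1.],(399.5,-147.4,239.7)),([-.62,.08,2.25,-.45,0,-1.14],(465.2,-289.2,105.6))]
k.py:14:    Rt=ori(al,ph)@np.diag([-1,-1,1]);t=np.array(g)+Rt[:,2]*42
turn/10 [-0.002 -0.019  0.021] shift/40 in turned frame [-0.032 -0.034  0.801] in present frame [-0.034 -0.034  0.801] world [ 23.5   3.4 -21.6] J [-0.98  0.48  2.01  1.43  0.75 -0.67]
cap 5 50 [-0.92  0.54  1.98  1.51  0.71 -0.72] 0.0
pocket 30 50 [ 0.08  0.48  1.93  1.83  0.35 -0.57] 0.0
pocket 45 50 [-0.    0.52  1.86  1.47  0.58 -0.46] 0.0
pocket 60 50 [-0.06  0.59  1.75  1.25  0.81 -0.46] 0.0
```

Request:
jog_arm([
  {"dx": 0,"dy": 0,"dz": -0.6,"ax": 0,"ay": 0,"az": 0,"gripper": 0.5},
  {"dx": 0,"dy": 0,"dz": -0.4,"ax": 0,"ay": 0,"az": 0,"gripper": 0.5},
  {"dx": 0,"dy": 0,"dz": 0,"ax": 0,"ay": 0,"az": 0,"gripper": 0.5},
  {"dx": 0,"dy": 0,"dz": 0,"ax": 0,"ay": 0,"az": 0,"gripper": 0.5},
  {"dx": 0,"dy": 0,"dz": 0,"ax": 0,"ay": 0,"az": 0,"gripper": 0.5},
])

```text
clock: 10.68
eef_pos: [468.2, -323.8, 54.8]
eef_rot: [3.138, -0.876, 0.093]
wrist_force: [-0.5, -0.3, -0.5]
finger_gap: 45.4
finger_force: 0.0
```

```bash
python3 -c "
from p import *
plan((490,-320.7,35),5,50,0)
T,S=grab('top'),grab('scene')
D=np.hstack([crop(T,375,195,66,75,6),crop(S,190,245,66,75,6)]);cv2.imwrite('pics/m6.png',D)"
```

```text
turn/10 [-0.005 -0.018  0.02 ] shift/40 in turned frame [-0.026 -0.031  1.79 ] in present frame [-0.032 -0.029  1.79 ] world [ 53.9   6.  -46.8] J [-1.04  0.39  2.05  1.34  0.8  -0.62]
```

View pics/m6.png

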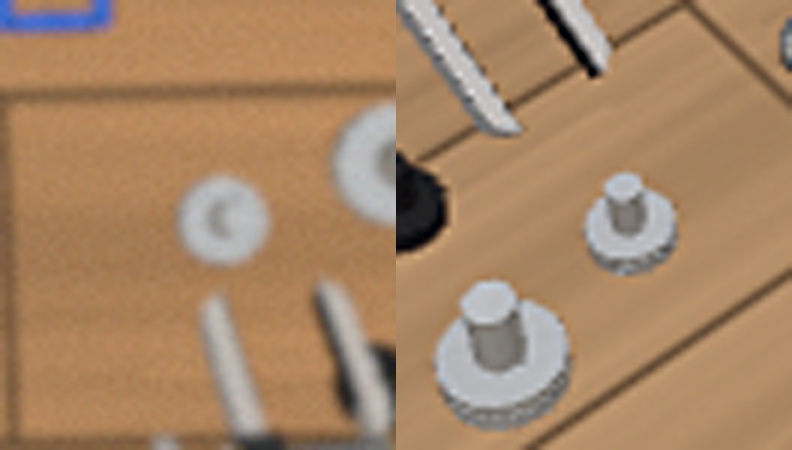

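The cap is undisturbed at scene (228,276). The open tips are at scene (209.8,266.7) and (224,257), and at top (429.7,242.5) and (410.5,244.7).

```bash
python3 -c "
from p import *
T,S=grab('top'),grab('scene')
s=manip.read_state();R=Ro.from_euler('xyz',s['eef_rot']).as_matrix();P=[]
for a,b in (((213,298),(600,68)),((328,285),(512,130))):
  X,e=tri(T,(375+a[0]/6,195+a[1]/6),S,(190+(b[0]-396)/6,245+b[1]/6));P.append(X);print(X,e,R.T@(X-s['eef_pos']))
X=sum(P)/2;print(X,R.T@(X-s['eef_pos']),R)
"
```

```text
[ 449.45185153 -299.98703144   76.46569931] 1.504387727559904 [  6.06172194 -25.44265853 -26.37312783]
[ 455.25494248 -354.23387148   79.21319756] 3.899461177575296 [  8.65050244  29.11249406 -27.36196961]
[ 452.35339701 -327.11045146   77.83944844] [  7.35611219   1.83491777 -26.86754872] [[ 0.63760702  0.08998266  0.7650885 ]
 [ 0.05938742 -0.99594066  0.06764126]
 [ 0.76806928  0.00230809 -0.64036259]]
```

Request:
jog_arm([
  {"dx": -0.03,"dy": -0.07,"dz": 0.6,"ax": 0,"ay": 0,"az": 0,"gripper": 0.5},
  {"dx": 0,"dy": 0,"dz": 0.5,"ax": 0,"ay": 0,"az": 0,"gripper": 0.5},
  {"dx": 0,"dy": 0,"dz": 0.4,"ax": 0,"ay": 0,"az": 0,"gripper": 0.5},
  {"dx": 0,"dy": 0,"dz": 0.29,"ax": 0,"ay": 0,"az": 0,"gripper": 0.5},
  {"dx": 0,"dy": 0,"dz": 0,"ax": 0,"ay": 0,"az": 0,"gripper": 0.5},
  {"dx": 0,"dy": 0,"dz": 0,"ax": 0,"ay": 0,"az": 0,"gripper": 0.7},
  {"dx": 0,"dy": 0,"dz": 0,"ax": 0,"ay": 0,"az": 0,"gripper": 0.8},
  {"dx": 0,"dy": 0,"dz": 0,"ax": 0,"ay": 0,"az": 0,"gripper": 1},
  {"dx": 0,"dy": 0,"dz": 0,"ax": 0,"ay": 0,"az": 0,"gripper": 1},
  {"dx": 0,"dy": 0,"dz": 0,"ax": 0,"ay": 0,"az": 0,"gripper": 1},
], squeeze=30)

```text
clock: 12.12
eef_pos: [521.8, -316.7, 8.7]
eef_rot: [3.137, -0.876, 0.093]
wrist_force: [-2.9, -0.2, 3.4]
finger_gap: 16.9
finger_force: 30.0
```

```bash
python3 -c "
from p import *
plan((490,-320.7,35),5,50,0)
s=manip.read_state();print(s['finger_gap'],s['finger_force'],s['wrist_force'])"
```

```text
turn/10 [ 0.    -0.021  0.021] shift/40 in turned frame [-0.01   0.03   0.015] in present frame [-0.01   0.03   0.015] world [ 0.3 -1.2 -0.7] J [-0.93  0.54  1.98  1.5   0.72 -0.71]
16.921237725958157 30.001423358917236 [-2.90470931 -0.23460189  3.38000608]
```

Request:
jog_arm([
  {"dx": 0.35,"dy": 0,"dz": -0.3,"ax": 0,"ay": 0,"az": 0,"gripper": 1},
  {"dx": 0.7,"dy": 0,"dz": -0.58,"ax": 0,"ay": 0,"az": 0,"gripper": 1},
  {"dx": 0.7,"dy": 0,"dz": -0.58,"ax": 0,"ay": 0,"az": 0,"gripper": 1},
  {"dx": 0.7,"dy": 0,"dz": -0.58,"ax": 0,"ay": 0,"az": 0,"gripper": 1},
  {"dx": 0.3,"dy": 0,"dz": -0.25,"ax": 0,"ay": 0,"az": 0,"gripper": 1},
  {"dx": 0,"dy": 0,"dz": 0,"ax": 0,"ay": 0,"az": 0,"gripper": 1},
  {"dx": 0,"dy": 0,"dz": 0,"ax": 0,"ay": 0,"az": 0,"gripper": 1},
])

```text
clock: 13.0
eef_pos: [521.5, -315.8, 150.5]
eef_rot: [3.139, -0.875, 0.092]
wrist_force: [0.5, 0.7, -1.1]
finger_gap: 17.5
finger_force: 30.0
```

```bash
cat > c.py <<'E'
from r import *
from p import Ro
# cap pose in hand from views: expected cap origin from tool
s=manip.read_state();R=Ro.from_euler("xyz",s["eef_rot"]).as_matrix()
c=R0c=np.array([-0.0,0,0])
E
python3 -c "
from r import *;from p import Ro
R0=Ro.from_euler('xyz',[3.137,-.876,.093]).as_matrix();c=R0.T@(np.array([490,-320.7,0])-[521.8,-316.7,8.7]);print('c',c)
s=manip.read_state();R=Ro.from_euler('xyz',s['eef_rot']).as_matrix();o=s['eef_pos']+R@c;print(s['eef_pos'],o,s['finger_gap'],s['finger_force'])
T,S=grab('top'),grab('scene')
for n,C in(('top',T),('scene',S)):
  q=prof(C,o[:2],o[2]+14,15,29,-1);print(n,[circ(q,np.percentile(q[:,1],k)) for k in(30,60)])
  q=prof(C,o[:2],o[2]+0,17,29,-1);print(n,'bot',[circ(q,np.percentile(q[:,1],k)) for k in(30,60)])
D=np.hstack([crop(T,375,175,66,95,6),crop(S,190,205,66,95,6)])
a=proj(T,o+[0,0,14]);b=proj(S,o+[0,0,14]);print(a,b);cv2.imwrite('pics/m7.png',D)"
```

```text
c [-27.19232556   1.11699972 -19.03312224]
[ 521.49717578 -315.80175875  150.50268204] [ 489.6908808  -319.80648105  141.82790256] 17.518479894815005 29.999800622463226
top [(array([ 489.41, -316.26,   19.98]), 50, np.float64(0.85)), (array([ 487.42, -312.23,   23.91]), 29, np.float64(0.65))]
top bot [(array([ 489.84, -319.35,   19.72]), 50, np.float64(0.91)), (array([ 486.52, -312.93,   26.28]), 29, np.float64(0.68))]
scene [(array([ 489.48, -318.55,   21.43]), 50, np.float64(0.48)), (array([ 490.35, -318.88,   21.1 ]), 29, np.float64(0.19))]
scene bot [(array([ 486.49, -317.39,   21.02]), 50, np.float64(1.48)), (array([ 483.78, -315.78,   20.15]), 29, np.float64(1.38))]
[423.57172694 229.11272007] [222.32300832 249.32355942]
```

View pics/m7.png

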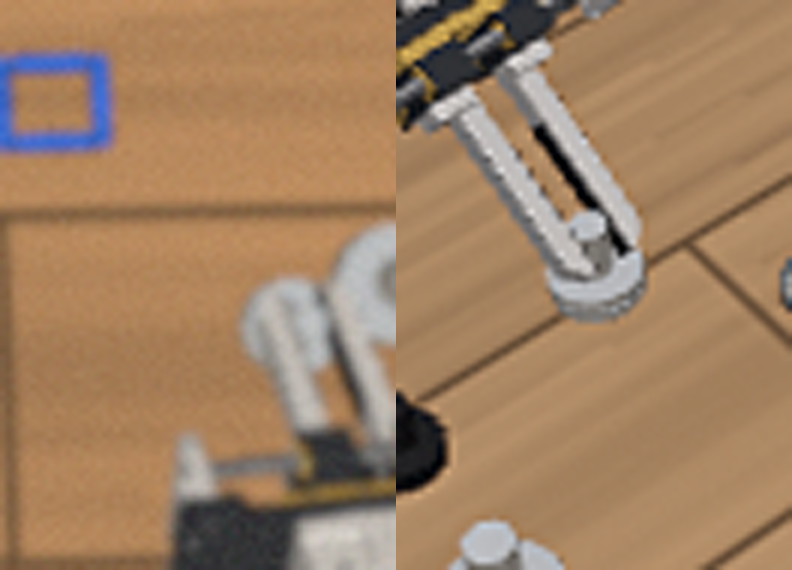

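The cap is held upright in the fingers, with its disc at scene (222,249), and its place in the hand agrees with the predicted offset to about 1 mm. Next I swing it round towards the press.

Request:
jog_arm([
  {"dx": 0.41,"dy": -0.86,"dz": 0.49,"ax": 0.307,"ay": 0,"az": -0.256,"gripper": 1},
  {"dx": 0.41,"dy": -0.86,"dz": 0.49,"ax": 0.307,"ay": 0,"az": -0.256,"gripper": 1},
  {"dx": 0.41,"dy": -0.86,"dz": 0.49,"ax": 0.307,"ay": 0,"az": -0.256,"gripper": 1},
  {"dx": 0.41,"dy": -0.86,"dz": 0.49,"ax": 0.307,"ay": 0,"az": -0.256,"gripper": 1},
  {"dx": 0.41,"dy": -0.86,"dz": 0.49,"ax": 0.307,"ay": 0,"az": -0.256,"gripper": 1},
  {"dx": 0.41,"dy": -0.86,"dz": 0.49,"ax": 0.307,"ay": 0,"az": -0.256,"gripper": 1},
  {"dx": 0.41,"dy": -0.86,"dz": 0.49,"ax": 0.307,"ay": 0,"az": -0.256,"gripper": 1},
  {"dx": 0.41,"dy": -0.86,"dz": 0.49,"ax": 0.307,"ay": 0,"az": -0.256,"gripper": 1},
  {"dx": 0.41,"dy": -0.86,"dz": 0.49,"ax": 0.307,"ay": 0,"az": -0.256,"gripper": 1},
  {"dx": 0.2,"dy": -0.4,"dz": 0.24,"ax": 0.307,"ay": 0,"az": -0.256,"gripper": 1},
])

```text
clock: 14.35
eef_pos: [621.3, 71.8, 150.2]
eef_rot: [3.14, -0.874, 0.793]
wrist_force: [-0.6, -0.5, -0.5]
finger_gap: 17.7
finger_force: 30.0
```

```bash
cat > q.py <<'E'
from p import *
import sys
R0=Ro.from_euler('xyz',[3.137,-.876,.093]).as_matrix();c=np.array([-27.2,1.1,-19.0])
def capgo(X,al=45):
    """cap origin to X with the cap upright: lean kept as gripped, azimuth al"""
    s=manip.read_state();R=Ro.from_euler("xyz",s["eef_rot"]).as_matrix()
    a0=np.degrees(np.arctan2(R0[1,2],R0[0,2]));Rt=Ro.from_euler("z",al-a0,degrees=True).as_matrix()@R0
    d=np.array(X)-Rt@c-s["eef_pos"]
    print("cap now",(s["eef_pos"]+R@c).round(1),"turn/10",(Ro.from_matrix(R.T@Rt).as_rotvec(degrees=True)/10).round(3),"shift/40 present",(R.T@d/40).round(3),"turned",(Rt.T@d/40).round(3),"J",s["joints"].round(2),"gap",round(s["finger_gap"],1),s["wrist_force"].round(1))
if __name__=="__main__": capgo([float(v) for v in sys.argv[1:4]],*[float(v) for v in sys.argv[4:5]])
E
python3 q.py 566 104 58
```

```text
cap now [599.6  48.3 141.5] turn/10 [-0.026  0.014  0.007] shift/40 present [-1.34  -1.575  1.647] turned [-1.346 -1.581  1.637] J [-0.27  0.3   1.88  1.13  0.83 -0.24] gap 17.7 [-0.6 -0.5 -0.5]
```

Request:
jog_arm([
  {"dx": -0.27,"dy": -0.32,"dz": 0.33,"ax": -0.03,"ay": 0.01,"az": 0,"gripper": 1},
  {"dx": -0.27,"dy": -0.32,"dz": 0.33,"ax": 0,"ay": 0,"az": 0,"gripper": 1},
  {"dx": -0.27,"dy": -0.32,"dz": 0.33,"ax": 0,"ay": 0,"az": 0,"gripper": 1},
  {"dx": -0.27,"dy": -0.32,"dz": 0.33,"ax": 0,"ay": 0,"az": 0,"gripper": 1},
  {"dx": -0.27,"dy": -0.32,"dz": 0.33,"ax": 0,"ay": 0,"az": 0,"gripper": 1},
  {"dx": 0,"dy": 0,"dz": 0,"ax": 0,"ay": 0,"az": 0,"gripper": 1},
  {"dx": 0,"dy": 0,"dz": 0,"ax": 0,"ay": 0,"az": 0,"gripper": 1},
])

```text
clock: 15.22
eef_pos: [589.0, 125.7, 67.5]
eef_rot: [3.132, -0.876, 0.791]
wrist_force: [0.1, 0.2, -0.5]
finger_gap: 17.0
finger_force: 30.0
```

```bash
python3 q.py 631 168.7 57
```

```text
cap now [567.1 102.3  58.7] turn/10 [ 0.03  -0.003 -0.003] shift/40 present [ 1.441 -0.053  1.798] turned [ 1.442 -0.042  1.798] J [-0.16  0.38  2.03  1.42  0.68 -0.53] gap 17.0 [ 0.1  0.2 -0.5]
```

Request:
jog_arm([
  {"dx": 0.24,"dy": -0.01,"dz": 0.3,"ax": 0.03,"ay": 0,"az": 0,"gripper": 1},
  {"dx": 0.24,"dy": -0.01,"dz": 0.3,"ax": 0,"ay": 0,"az": 0,"gripper": 1},
  {"dx": 0.24,"dy": -0.01,"dz": 0.3,"ax": 0,"ay": 0,"az": 0,"gripper": 1},
  {"dx": 0.24,"dy": -0.01,"dz": 0.3,"ax": 0,"ay": 0,"az": 0,"gripper": 1},
  {"dx": 0.24,"dy": -0.01,"dz": 0.3,"ax": 0,"ay": 0,"az": 0,"gripper": 1},
  {"dx": 0.24,"dy": 0,"dz": 0.3,"ax": 0,"ay": 0,"az": 0,"gripper": 1},
  {"dx": 0,"dy": 0,"dz": 0,"ax": 0,"ay": 0,"az": 0,"gripper": 1},
  {"dx": 0,"dy": 0,"dz": 0,"ax": 0,"ay": 0,"az": 0,"gripper": 1},
])

```text
clock: 16.23
eef_pos: [651.7, 192.8, 64.9]
eef_rot: [3.139, -0.876, 0.79]
wrist_force: [-0.3, 0.1, -0.6]
finger_gap: 17.2
finger_force: 30.0
```

```bash
python3 q.py 631 168.7 44; python3 -c "
from r import *
T,S=grab('top'),grab('scene')
for n,C in(('scene',S),('top',T)):
  q=prof(C,(631,168.7),57+14,15,29,-1);print(n,[circ(q,np.percentile(q[:,1],k)) for k in(30,60)])
D=np.hstack([crop(S,340,180,80,70,6)]);cv2.imwrite('pics/m8.png',D)"
```

```text
cap now [629.9 169.4  56.2] turn/10 [-0.003  0.002 -0.006] shift/40 present [-0.229  0.029  0.2  ] turned [-0.229  0.029  0.2  ] J [-0.01  0.49  1.85  1.42  0.59 -0.4 ] gap 17.2 [-0.3  0.1 -0.6]
scene [(array([629.1 , 170.83,  21.79]), 50, np.float64(0.52)), (array([628.8 , 170.86,  21.96]), 29, np.float64(0.49))]
top [(array([630.14, 170.02,  22.37]), 50, np.float64(0.88)), (array([629.34, 170.36,  22.64]), 29, np.float64(0.55))]
```

View pics/m8.png

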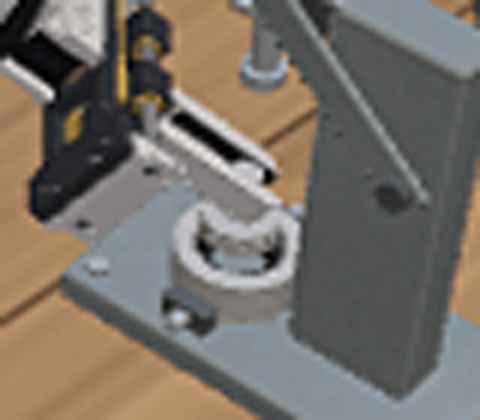

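The cap hangs over the cradle (crop rim front at (240,250), cradle centre about (239,245)), and the foot and column are clear. I'll make a small correction and lower it while watching the force.

```bash
python3 q.py 631.3 168.2 47
```

```text
cap now [630.  169.1  56.3] turn/10 [-0.     0.001 -0.007] shift/40 present [-0.175  0.038  0.154] turned [-0.175  0.037  0.154] J [-0.01  0.49  1.85  1.42  0.59 -0.4 ] gap 17.5 [ 0.9 -0.9 -0.3]
```

Request:
jog_arm([
  {"dx": -0.06,"dy": 0.04,"dz": 0.05,"ax": 0,"ay": 0,"az": 0,"gripper": 1},
  {"dx": -0.06,"dy": 0,"dz": 0.05,"ax": 0,"ay": 0,"az": 0,"gripper": 1},
  {"dx": -0.06,"dy": 0,"dz": 0.05,"ax": 0,"ay": 0,"az": 0,"gripper": 1},
  {"dx": 0,"dy": 0,"dz": 0,"ax": 0,"ay": 0,"az": 0,"gripper": 1},
  {"dx": 0,"dy": 0,"dz": 0,"ax": 0,"ay": 0,"az": 0,"gripper": 1},
])

```text
clock: 16.95
eef_pos: [653.2, 191.8, 55.8]
eef_rot: [3.138, -0.876, 0.79]
wrist_force: [1.1, 0.0, -0.4]
finger_gap: 17.1
finger_force: 30.0
```

```bash
python3 q.py 631.3 168.2 41
```

```text
cap now [631.4 168.3  47. ] turn/10 [-0.002 -0.    -0.005] shift/40 present [-0.118  0.001  0.094] turned [-0.118  0.     0.094] J [-0.01  0.51  1.85  1.45  0.59 -0.43] gap 17.1 [ 1.1  0.  -0.4]
```

No contact force at 47 mm, so I carry on down.

Request:
jog_arm([
  {"dx": -0.04,"dy": 0,"dz": 0.03,"ax": 0,"ay": 0,"az": 0,"gripper": 1},
  {"dx": -0.04,"dy": 0,"dz": 0.03,"ax": 0,"ay": 0,"az": 0,"gripper": 1},
  {"dx": -0.04,"dy": 0,"dz": 0.03,"ax": 0,"ay": 0,"az": 0,"gripper": 1},
  {"dx": 0,"dy": 0,"dz": 0,"ax": 0,"ay": 0,"az": 0,"gripper": 1},
])

```text
clock: 17.45
eef_pos: [652.8, 191.6, 49.5]
eef_rot: [3.139, -0.876, 0.79]
wrist_force: [0.8, 0.3, -1.3]
finger_gap: 17.3
finger_force: 30.0
```

Request:
jog_arm([
  {"dx": -0.02,"dy": 0,"dz": 0.015,"ax": 0,"ay": 0,"az": 0,"gripper": 1},
  {"dx": 0,"dy": 0,"dz": 0,"ax": 0,"ay": 0,"az": 0,"gripper": 1},
  {"dx": 0,"dy": 0,"dz": 0,"ax": 0,"ay": 0,"az": 0,"gripper": 1},
])

```text
clock: 17.82
eef_pos: [652.9, 191.5, 48.8]
eef_rot: [3.138, -0.876, 0.79]
wrist_force: [-0.6, 0.0, -0.2]
finger_gap: 17.4
finger_force: 30.0
```

```bash
python3 q.py 631.3 168.2 40;python3 -c "
from h import *
S=grab('scene')
D=np.hstack([crop(S,340,180,80,70,6)]);cv2.imwrite('pics/m9.png',D)"
```

```text
cap now [631.1 168.1  40.1] turn/10 [-0.001 -0.    -0.004] shift/40 present [0.002 0.    0.005] turned [0.002 0.    0.005] J [-0.01  0.52  1.85  1.47  0.59 -0.46] gap 17.4 [-0.6  0.  -0.2]
```

Request:
jog_arm([
  {"dx": -0.01,"dy": 0,"dz": 0.01,"ax": 0,"ay": 0,"az": 0,"gripper": 1},
  {"dx": 0,"dy": 0,"dz": 0,"ax": 0,"ay": 0,"az": 0,"gripper": 0.75},
  {"dx": 0,"dy": 0,"dz": 0,"ax": 0,"ay": 0,"az": 0,"gripper": 0.65},
  {"dx": 0,"dy": 0,"dz": 0,"ax": 0,"ay": 0,"az": 0,"gripper": 0.6},
  {"dx": 0,"dy": 0,"dz": 0,"ax": 0,"ay": 0,"az": 0,"gripper": 0.6},
  {"dx": 0,"dy": 0,"dz": -0.25,"ax": 0,"ay": 0,"az": 0,"gripper": 0.6},
  {"dx": 0,"dy": 0,"dz": -0.5,"ax": 0,"ay": 0,"az": 0,"gripper": 0.6},
  {"dx": 0,"dy": 0,"dz": -0.7,"ax": 0,"ay": 0,"az": 0,"gripper": 0.6},
  {"dx": 0,"dy": 0,"dz": -0.7,"ax": 0,"ay": 0,"az": 0,"gripper": 0.6},
])

```text
clock: 19.0
eef_pos: [605.4, 144.2, 104.0]
eef_rot: [3.138, -0.876, 0.79]
wrist_force: [1.2, -0.2, 0.4]
finger_gap: 37.6
finger_force: 0.0
```

```bash
python3 -c "
from r import *
S=grab('scene');T=grab('top')
q=prof(S,(631.3,169),54,15,29,-1);print('scene disc',[circ(q,np.percentile(q[:,1],k)) for k in(30,60)])
q=prof(S,(631.3,169),82,4,14,-1);print('scene stub',[circ(q,np.percentile(q[:,1],k)) for k in(30,60)])
D=np.hstack([crop(S,335,175,65,80,6),crop(T,220,150,65,80,6)]);cv2.imwrite('pics/m10.png',D)"
```

```text
scene disc [(array([631.21, 168.71,  20.55]), 50, np.float64(0.46)), (array([630.51, 169.49,  21.39]), 29, np.float64(0.24))]
scene stub [(array([630.1 , 170.  ,   8.72]), 50, np.float64(0.25)), (array([630.31, 170.1 ,   8.73]), 29, np.float64(0.2))]
```

View pics/m10.png

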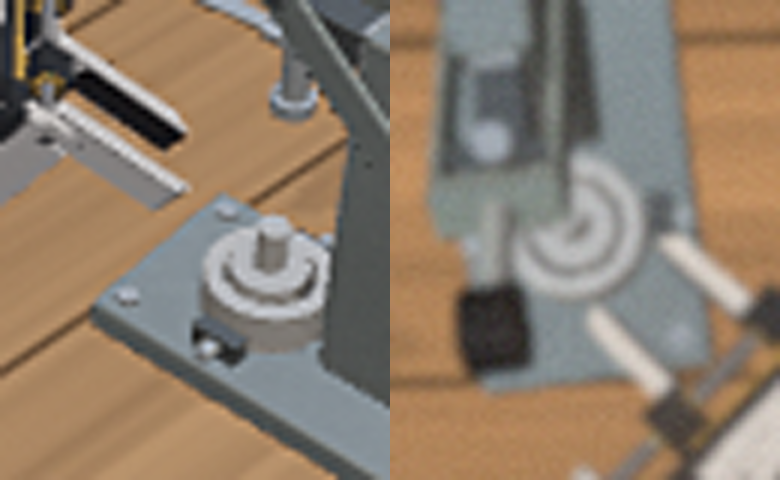

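The cap stands seated in the pocket with its stub up, at scene (380,217), its disc concentric with the cradle to about 1 mm, and the fingers are clear. Next is the lever, after a check that the joints can follow it.

```bash
cat > l.py <<'E'
from k import *
v=V();al=6.3;a=np.radians(al);ex=np.array([np.cos(a),np.sin(a)])
pk=np.array([631.2,168.8])
def knob(th):
    t=np.radians(40)-th;u=100-240*np.cos(t);return np.r_[pk+u*ex,170+240*np.sin(t)]
if __name__=="__main__":
    print(knob(0),knob(.75))
    for sg in(1,-1):
        for p0 in(-20,-10,0):
            for th in(0,.4,.78):
                ph=p0+np.degrees(th);g=knob(th);Rt=ori(al,ph)@np.diag([sg,sg,1]);t=g+Rt[:,2]*42;best=None
                for q6 in(-1.5,1.5):
                    f=lambda q:np.r_[(fk(q,v)[0]-t)/100,Ro.from_matrix(fk(q,v)[1].T@Rt).as_rotvec()]
                    r=least_squares(f,[.28,.2,1.6,0,1.2,q6],bounds=(lo,hi))
                    if best is None or r.cost<best.cost:best=r
                print(sg,p0,th,best.x.round(2),best.cost.round(5))
E
python3 l.py
```

```text
[547.85571156 159.59870489 324.26902632] [492.36628312 153.47261496 157.55718913]
1 -20 0 [ 0.21  0.51  1.03  0.04  1.95 -1.47] 0.0
1 -20 0.4 [ 0.23  0.2   1.6  -0.01  1.29 -1.45] 0.0
1 -20 0.78 [ 0.26  0.11  2.   -0.11  0.61 -1.34] 0.0
1 -10 0 [ 0.21  0.4   1.16  0.02  1.75 -1.47] 0.0
1 -10 0.4 [ 0.24  0.11  1.72 -0.03  1.08 -1.42] 0.0
1 -10 0.78 [ 0.28  0.07  2.11 -0.26  0.38 -1.19] 0.0
1 0 0 [ 0.22  0.29  1.29  0.    1.55 -1.46] 0.0
1 0 0.4 [ 0.26  0.03  1.84 -0.07  0.87 -1.39] 0.0
1 0 0.78 [ 0.3   0.05  2.21 -0.88  0.17 -0.57] 0.0
-1 -20 0 [0.21 0.51 1.03 0.04 1.95 1.67] 0.0
-1 -20 0.4 [ 0.23  0.2   1.6  -0.01  1.29  1.7 ] 0.0
-1 -20 0.78 [ 0.26  0.11  2.   -0.11  0.61  1.8 ] 0.0
-1 -10 0 [0.21 0.4  1.16 0.02 1.75 1.68] 0.0
-1 -10 0.4 [ 0.24  0.11  1.72 -0.03  1.08  1.72] 0.0
-1 -10 0.78 [ 0.28  0.07  2.11 -0.26  0.38  1.95] 0.0
-1 0 0 [0.22 0.29 1.29 0.   1.55 1.68] 0.0
-1 0 0.4 [ 0.26  0.03  1.84 -0.07  0.87  1.76] 0.0
-1 0 0.78 [ 0.29  0.05  2.21 -0.85  0.17  2.55] 0.0
```

Request:
jog_arm([
  {"dx": 0,"dy": 0,"dz": -0.9,"ax": 0,"ay": 0,"az": 0,"gripper": 0.55},
  {"dx": 0,"dy": 0,"dz": -0.9,"ax": 0,"ay": 0,"az": 0,"gripper": 0.55},
  {"dx": 0.4,"dy": 0.3,"dz": -0.8,"ax": 0,"ay": 0,"az": 0,"gripper": 0.55},
  {"dx": 0,"dy": 0,"dz": 0,"ax": 0,"ay": 0,"az": 0,"gripper": 0.55},
])

```text
clock: 19.6
eef_pos: [566.6, 86.2, 184.2]
eef_rot: [3.133, -0.878, 0.793]
wrist_force: [-0.1, 0.4, -0.1]
finger_gap: 42.4
finger_force: 0.0
```

Request:
jog_arm([
  {"dx": 0.43,"dy": -0.2,"dz": -0.78,"ax": 0,"ay": 0,"az": 0,"gripper": 0.55},
  {"dx": 0.43,"dy": -0.2,"dz": -0.78,"ax": 0,"ay": 0,"az": 0,"gripper": 0.55},
  {"dx": 0.43,"dy": -0.2,"dz": -0.78,"ax": 0,"ay": 0,"az": 0,"gripper": 0.55},
  {"dx": 0.43,"dy": -0.2,"dz": -0.78,"ax": 0,"ay": 0,"az": 0,"gripper": 0.55},
  {"dx": 0.43,"dy": -0.2,"dz": -0.78,"ax": 0,"ay": 0,"az": 0,"gripper": 0.55},
  {"dx": 0.43,"dy": -0.2,"dz": -0.78,"ax": 0,"ay": 0,"az": 0,"gripper": 0.55},
  {"dx": 0,"dy": 0,"dz": 0,"ax": 0,"ay": 0,"az": 0,"gripper": 0.55},
])

```text
clock: 20.48
eef_pos: [476.7, 66.5, 382.6]
eef_rot: [3.134, -0.878, 0.794]
wrist_force: [-0.4, -0.3, -0.2]
finger_gap: 42.1
finger_force: 0.0
```

```bash
python3 -c "
from p import *
print(manip.read_state()['eef_pos'])
plan((548,159.6,325),6.3,-20,100)"
```

```text
[476.69391942  66.49274559 382.64362281]
turn/10 [-1.053 -6.756  3.997] shift/40 in turned frame [ 2.398 -2.118 -0.789] in present frame [ 2.043 -0.066  2.585] world [91.  95.3 -3.1] J [-0.4  -0.28  1.89  0.85  1.25  0.22]
```

Request:
jog_arm([
  {"dx": 0,"dy": 0,"dz": 0,"ax": -0.117,"ay": -0.75,"az": 0.444,"gripper": 0.5},
  {"dx": 0,"dy": 0,"dz": 0,"ax": -0.117,"ay": -0.75,"az": 0.444,"gripper": 0.5},
  {"dx": 0,"dy": 0,"dz": 0,"ax": -0.117,"ay": -0.75,"az": 0.444,"gripper": 0.5},
  {"dx": 0,"dy": 0,"dz": 0,"ax": -0.117,"ay": -0.75,"az": 0.444,"gripper": 0.5},
  {"dx": 0,"dy": 0,"dz": 0,"ax": -0.117,"ay": -0.75,"az": 0.444,"gripper": 0.5},
  {"dx": 0,"dy": 0,"dz": 0,"ax": -0.117,"ay": -0.75,"az": 0.444,"gripper": 0.5},
  {"dx": 0,"dy": 0,"dz": 0,"ax": -0.117,"ay": -0.75,"az": 0.444,"gripper": 0.5},
  {"dx": 0,"dy": 0,"dz": 0,"ax": -0.117,"ay": -0.75,"az": 0.444,"gripper": 0.5},
  {"dx": 0,"dy": 0,"dz": 0,"ax": -0.117,"ay": -0.75,"az": 0.444,"gripper": 0.5},
  {"dx": 0,"dy": 0,"dz": 0,"ax": 0,"ay": 0,"az": 0,"gripper": 0.5},
])

```text
clock: 21.72
eef_pos: [477.6, 67.5, 377.1]
eef_rot: [-3.138, 0.358, 0.114]
wrist_force: [0.4, -0.1, 0.1]
finger_gap: 47.0
finger_force: 0.0
```

```bash
python3 -c "
from p import *
plan((548,159.6,325),6.3,-20,80)"
```

```text
turn/10 [-0.01   0.051  0.022] shift/40 in turned frame [ 2.328 -2.096 -0.411] in present frame [ 2.332 -2.088 -0.428] world [ 83.4  93.6 -16.4] J [ 0.07  0.33  1.08 -0.01  2.09  1.52]
```

Request:
jog_arm([
  {"dx": 0.39,"dy": -0.35,"dz": -0.07,"ax": -0.01,"ay": 0.05,"az": 0.02,"gripper": 0.5},
  {"dx": 0.39,"dy": -0.35,"dz": -0.07,"ax": 0,"ay": 0,"az": 0,"gripper": 0.5},
  {"dx": 0.39,"dy": -0.35,"dz": -0.07,"ax": 0,"ay": 0,"az": 0,"gripper": 0.5},
  {"dx": 0.39,"dy": -0.35,"dz": -0.07,"ax": 0,"ay": 0,"az": 0,"gripper": 0.5},
  {"dx": 0.39,"dy": -0.35,"dz": -0.07,"ax": 0,"ay": 0,"az": 0,"gripper": 0.5},
  {"dx": 0.38,"dy": -0.35,"dz": -0.07,"ax": 0,"ay": 0,"az": 0,"gripper": 0.5},
  {"dx": 0,"dy": 0,"dz": 0,"ax": 0,"ay": 0,"az": 0,"gripper": 0.5},
])

```text
clock: 22.6
eef_pos: [560.5, 160.6, 364.1]
eef_rot: [-3.141, 0.342, 0.11]
wrist_force: [0.7, -0.0, 0.5]
finger_gap: 46.9
finger_force: 0.0
```

```bash
python3 -c "
from p import *
plan((548,159.6,325),6.3,-20,0)"
```

```text
turn/10 [-0.001 -0.038  0.001] shift/40 in turned frame [ 0.039 -0.009  2.076] in present frame [ 0.025 -0.008  2.076] world [-26.8  -2.6 -78.6] J [0.2  0.59 0.74 0.04 2.16 1.68]
```

Request:
jog_arm([
  {"dx": 0.02,"dy": -0.01,"dz": 0.5,"ax": 0,"ay": 0,"az": 0,"gripper": 0.5},
  {"dx": 0,"dy": 0,"dz": 0.5,"ax": 0,"ay": 0,"az": 0,"gripper": 0.5},
  {"dx": 0,"dy": 0,"dz": 0.5,"ax": 0,"ay": 0,"az": 0,"gripper": 0.5},
  {"dx": 0,"dy": 0,"dz": 0.4,"ax": 0,"ay": 0,"az": 0,"gripper": 0.5},
  {"dx": 0,"dy": 0,"dz": 0.17,"ax": 0,"ay": 0,"az": 0,"gripper": 0.5},
  {"dx": 0,"dy": 0,"dz": 0,"ax": 0,"ay": 0,"az": 0,"gripper": 0.5},
], squeeze=55)

```text
clock: 23.35
eef_pos: [533.0, 156.8, 287.5]
eef_rot: [3.14, 0.342, 0.107]
wrist_force: [0.5, 0.4, 0.5]
finger_gap: 47.1
finger_force: 0.0
```

Request:
jog_arm([
  {"dx": 0,"dy": 0,"dz": 0,"ax": 0,"ay": 0,"az": 0,"gripper": 0.65},
  {"dx": 0,"dy": 0,"dz": 0,"ax": 0,"ay": 0,"az": 0,"gripper": 0.75},
  {"dx": 0,"dy": 0,"dz": 0,"ax": 0,"ay": 0,"az": 0,"gripper": 1},
  {"dx": 0,"dy": 0,"dz": 0,"ax": 0,"ay": 0,"az": 0,"gripper": 1},
], squeeze=55)

```text
clock: 23.85
eef_pos: [533.2, 159.2, 287.4]
eef_rot: [-3.14, 0.342, 0.11]
wrist_force: [0.3, 15.1, 1.9]
finger_gap: 25.5
finger_force: 55.0
```

```bash
python3 -c "
from m import *
S=grab('scene');T=grab('top');s=manip.read_state();print(s['eef_pos'],s['eef_rot'],s['finger_gap'],s['finger_force'],s['wrist_force'],s['joints'])"
```

```text
[533.18705395 159.22509587 287.40491733] [-3.13972039  0.34173242  0.10973967] 25.7281554104294 54.99803066253662 [-0.31661735 14.30395779  0.76737246] [0.20620068 0.50286775 1.03719532 0.03663412 1.94139671 1.67498992]
```

```bash
cat > g.py <<'E'
from p import *
# best rigid relation: lever angle and radial error from TCP, relative to the gripped start pose
a=np.radians(6.3);H=np.array([730.4,179.8,170])
def pol(p): d=np.array(p)-H;u=d[0]*np.cos(a)+d[1]*np.sin(a);return np.hypot(u,d[2]),np.arctan2(d[2],-u),-d[0]*np.sin(a)+d[1]*np.cos(a)
r0,t0,_=pol([533.2,159.2,287.4])
s=manip.read_state();r,t,y=pol(s["eef_pos"]);R=Ro.from_euler("xyz",s["eef_rot"]).as_matrix()
print("theta",round(t0-t,3),"rot",round(np.arctan2(R[2,0],R[0,0]*np.cos(a)+R[1,0]*np.sin(a))+.3417,3),"dr",round(r-r0,1),"y",round(y,1),"F",s["wrist_force"].round(1),"Fmag",np.linalg.norm(s["wrist_force"]).round(1),"gap",s["finger_gap"].round(1),"J",s["joints"].round(2),"yaw",s["eef_rot"][2].round(3))
E
python3 g.py
```

```text
Traceback (most recent call last):
  File "g.py", line 7, in <module>
    print("theta",round(t0-t,3),"rot",round(np.arctan2(R[2,0],R[0,0]*np.cos(a)+R[1,0]*np.sin(a))+.3417,3),"dr",round(r-r0,1),"y",round(y,1),"F",s["wrist_force"].round(1),"Fmag",np.linalg.norm(s["wrist_force"]).round(1),"gap",s["finger_gap"].round(1),"J",s["joints"].round(2),"yaw",s["eef_rot"][2].round(3))
                                                                                                                                                                                                                                 ^^^^^^^^^^^^^^^^^^^^^
AttributeError: 'float' object has no attribute 'round'
```

Request:
jog_arm([
  {"dx": 0,"dy": -0.06,"dz": 0,"ax": 0,"ay": 0,"az": 0,"gripper": 1},
  {"dx": -0.03,"dy": 0,"dz": 0.2,"ax": 0,"ay": 0.2,"az": 0,"gripper": 1},
  {"dx": -0.06,"dy": 0,"dz": 0.397,"ax": 0,"ay": 0.4,"az": 0,"gripper": 1},
  {"dx": -0.06,"dy": 0,"dz": 0.397,"ax": 0,"ay": 0.4,"az": 0,"gripper": 1},
])

```text
clock: 24.45
eef_pos: [516.1, 157.3, 251.2]
eef_rot: [3.14, 0.165, 0.106]
wrist_force: [4.3, -1.8, 2.6]
finger_gap: 25.6
finger_force: 55.0
```

```bash
python3 g.py
```

```text
Traceback (most recent call last):
  File "g.py", line 7, in <module>
    print("theta",round(t0-t,3),"rot",round(np.arctan2(R[2,0],R[0,0]*np.cos(a)+R[1,0]*np.sin(a))+.3417,3),"dr",round(r-r0,1),"y",round(y,1),"F",s["wrist_force"].round(1),"Fmag",np.linalg.norm(s["wrist_force"]).round(1),"gap",s["finger_gap"].round(1),"J",s["joints"].round(2),"yaw",s["eef_rot"][2].round(3))
                                                                                                                                                                                                                                 ^^^^^^^^^^^^^^^^^^^^^
AttributeError: 'float' object has no attribute 'round'
```

```bash
sed -i 's/s\["finger_gap"\].round(1)/round(float(s["finger_gap"]),1)/' g.py; python3 g.py
```

```text
theta 0.174 rot 0.177 dr -0.2 y 1.1 F [ 4.3 -1.8  2.6] Fmag 5.4 gap 25.6 J [0.22 0.35 1.31 0.02 1.65 1.68] yaw 0.106
```

Request:
jog_arm([
  {"dx": -0.06,"dy": 0,"dz": 0.397,"ax": 0,"ay": 0.4,"az": 0,"gripper": 1},
  {"dx": -0.06,"dy": 0,"dz": 0.397,"ax": 0,"ay": 0.4,"az": 0,"gripper": 1},
  {"dx": -0.06,"dy": 0,"dz": 0.397,"ax": 0,"ay": 0.4,"az": 0,"gripper": 1},
])

```text
clock: 24.82
eef_pos: [504.2, 155.9, 204.8]
eef_rot: [3.14, -0.044, 0.107]
wrist_force: [-0.4, -4.1, 6.9]
finger_gap: 25.7
finger_force: 55.0
```

```bash
python3 g.py
```

```text
theta 0.383 rot 0.386 dr -0.3 y 1.1 F [-0.4 -4.1  6.9] Fmag 8.0 gap 25.7 J [ 0.23  0.2   1.59 -0.01  1.31  1.7 ] yaw 0.107
```

Request:
jog_arm([
  {"dx": -0.06,"dy": 0,"dz": 0.397,"ax": 0,"ay": 0.4,"az": 0,"gripper": 1},
  {"dx": -0.06,"dy": 0,"dz": 0.397,"ax": 0,"ay": 0.4,"az": 0,"gripper": 1},
  {"dx": -0.03,"dy": 0,"dz": 0.2,"ax": 0,"ay": 0.2,"az": 0,"gripper": 1},
  {"dx": -0.03,"dy": 0,"dz": 0.2,"ax": 0,"ay": 0.2,"az": 0,"gripper": 1},
])

```text
clock: 25.32
eef_pos: [501.9, 155.6, 156.3]
eef_rot: [3.139, -0.25, 0.107]
wrist_force: [-14.8, -6.7, 12.4]
finger_gap: 25.4
finger_force: 55.1
```

```bash
python3 g.py
```

```text
theta 0.594 rot 0.592 dr -0.2 y 1.0 F [-14.8  -6.7  12.4] Fmag 20.4 gap 25.4 J [ 0.25  0.12  1.82 -0.05  0.95  1.74] yaw 0.107
```

Request:
jog_arm([
  {"dx": -0.05,"dy": 0.01,"dz": 0.2,"ax": 0,"ay": 0.2,"az": 0,"gripper": 1},
  {"dx": -0.05,"dy": 0.01,"dz": 0.2,"ax": 0,"ay": 0.2,"az": 0,"gripper": 1},
  {"dx": -0.04,"dy": 0,"dz": 0.2,"ax": 0,"ay": 0.2,"az": 0,"gripper": 1},
  {"dx": -0.02,"dy": 0,"dz": 0.1,"ax": 0,"ay": 0.1,"az": 0,"gripper": 1},
])

```text
clock: 25.82
eef_pos: [505.3, 156.0, 128.5]
eef_rot: [3.141, -0.376, 0.107]
wrist_force: [-6.9, 1.4, 12.3]
finger_gap: 25.7
finger_force: 55.0
```

```bash
python3 g.py
```

```text
theta 0.716 rot 0.717 dr -0.3 y 1.0 F [-6.9  1.4 12.3] Fmag 14.2 gap 25.7 J [ 0.26  0.1   1.95 -0.09  0.73  1.78] yaw 0.107
```

Request:
jog_arm([
  {"dx": -0.02,"dy": 0,"dz": 0.1,"ax": 0,"ay": 0.1,"az": 0,"gripper": 1},
  {"dx": -0.02,"dy": 0,"dz": 0.1,"ax": 0,"ay": 0.1,"az": 0,"gripper": 1},
  {"dx": 0,"dy": 0,"dz": 0,"ax": 0,"ay": 0,"az": 0,"gripper": 1},
])

```text
clock: 26.2
eef_pos: [506.8, 156.1, 120.7]
eef_rot: [3.141, -0.41, 0.107]
wrist_force: [-6.8, 1.1, 10.8]
finger_gap: 25.9
finger_force: 55.0
```

```bash
python3 g.py
```

```text
theta 0.751 rot 0.752 dr -0.3 y 1.0 F [-6.8  1.1 10.8] Fmag 12.8 gap 25.9 J [ 0.27  0.1   1.98 -0.1   0.66  1.8 ] yaw 0.107
```

Request:
jog_arm([
  {"dx": -0.01,"dy": 0,"dz": 0.06,"ax": 0,"ay": 0.05,"az": 0,"gripper": 1},
  {"dx": -0.01,"dy": 0,"dz": 0.06,"ax": 0,"ay": 0.05,"az": 0,"gripper": 1},
  {"dx": 0,"dy": 0,"dz": 0,"ax": 0,"ay": 0,"az": 0,"gripper": 1},
])

```text
clock: 26.58
eef_pos: [508.3, 156.3, 118.4]
eef_rot: [3.141, -0.43, 0.108]
wrist_force: [-35.1, -3.5, 47.3]
finger_gap: 26.0
finger_force: 55.1
```

```bash
python3 g.py
```

```text
theta 0.761 rot 0.771 dr -1.2 y 1.0 F [-35.1  -3.5  47.3] Fmag 59.0 gap 26.0 J [ 0.27  0.1   1.99 -0.11  0.63  1.81] yaw 0.108
```

Request:
jog_arm([
  {"dx": 0.01,"dy": 0,"dz": -0.05,"ax": 0,"ay": -0.05,"az": 0,"gripper": 1},
  {"dx": 0,"dy": 0,"dz": 0,"ax": 0,"ay": 0,"az": 0,"gripper": 1},
  {"dx": 0,"dy": 0,"dz": 0,"ax": 0,"ay": 0,"az": 0,"gripper": 1},
  {"dx": 0,"dy": 0,"dz": 0,"ax": 0,"ay": 0,"az": 0,"gripper": 1},
  {"dx": 0,"dy": 0,"dz": 0,"ax": 0,"ay": 0,"az": 0,"gripper": 1},
])

```text
clock: 27.2
eef_pos: [507.8, 156.2, 119.5]
eef_rot: [3.141, -0.42, 0.108]
wrist_force: [-24.5, -1.3, 32.9]
finger_gap: 25.8
finger_force: 55.0
```

```bash
python3 g.py
```

```text
theta 0.756 rot 0.762 dr -1.0 y 1.0 F [-24.5  -1.3  32.9] Fmag 41.1 gap 25.8 J [ 0.27  0.1   1.98 -0.11  0.65  1.8 ] yaw 0.108
```

Request:
jog_arm([
  {"dx": 0.02,"dy": 0,"dz": -0.1,"ax": 0,"ay": -0.1,"az": 0,"gripper": 1},
  {"dx": 0.04,"dy": 0,"dz": -0.2,"ax": 0,"ay": -0.2,"az": 0,"gripper": 1},
  {"dx": 0.04,"dy": 0,"dz": -0.2,"ax": 0,"ay": -0.2,"az": 0,"gripper": 1},
  {"dx": 0.04,"dy": 0,"dz": -0.2,"ax": 0,"ay": -0.2,"az": 0,"gripper": 1},
])

```text
clock: 27.7
eef_pos: [503.2, 155.7, 146.8]
eef_rot: [3.141, -0.297, 0.107]
wrist_force: [-1.1, 2.7, 8.3]
finger_gap: 25.9
finger_force: 55.0
```

```bash
python3 g.py
```

```text
theta 0.636 rot 0.639 dr -0.7 y 1.0 F [-1.1  2.7  8.3] Fmag 8.8 gap 25.9 J [ 0.26  0.11  1.87 -0.06  0.87  1.75] yaw 0.107
```

Held at the stop for over 0.5 s, and the lever is now coming back under control. I keep easing it up.

Request:
jog_arm([
  {"dx": 0.04,"dy": 0,"dz": -0.2,"ax": 0,"ay": -0.2,"az": 0,"gripper": 1},
  {"dx": 0.04,"dy": 0,"dz": -0.2,"ax": 0,"ay": -0.2,"az": 0,"gripper": 1},
  {"dx": 0.04,"dy": 0,"dz": -0.2,"ax": 0,"ay": -0.2,"az": 0,"gripper": 1},
  {"dx": 0.04,"dy": 0,"dz": -0.2,"ax": 0,"ay": -0.2,"az": 0,"gripper": 1},
  {"dx": 0.04,"dy": 0,"dz": -0.2,"ax": 0,"ay": -0.2,"az": 0,"gripper": 1},
  {"dx": 0.04,"dy": 0,"dz": -0.2,"ax": 0,"ay": -0.2,"az": 0,"gripper": 1},
  {"dx": 0.04,"dy": 0,"dz": -0.2,"ax": 0,"ay": -0.2,"az": 0,"gripper": 1},
  {"dx": 0.04,"dy": 0,"dz": -0.2,"ax": 0,"ay": -0.2,"az": 0,"gripper": 1},
])

```text
clock: 28.7
eef_pos: [505.7, 156.0, 211.1]
eef_rot: [3.141, -0.019, 0.107]
wrist_force: [14.1, 6.7, -0.7]
finger_gap: 25.8
finger_force: 55.0
```

```bash
python3 g.py
```

```text
theta 0.355 rot 0.361 dr -0.7 y 1.0 F [14.1  6.7 -0.7] Fmag 15.6 gap 25.8 J [ 0.23  0.22  1.55 -0.    1.35  1.7 ] yaw 0.107
```

Request:
jog_arm([
  {"dx": 0.04,"dy": 0,"dz": -0.2,"ax": 0,"ay": -0.2,"az": 0,"gripper": 1},
  {"dx": 0.04,"dy": 0,"dz": -0.2,"ax": 0,"ay": -0.2,"az": 0,"gripper": 1},
  {"dx": 0.04,"dy": 0,"dz": -0.2,"ax": 0,"ay": -0.2,"az": 0,"gripper": 1},
  {"dx": 0.04,"dy": 0,"dz": -0.2,"ax": 0,"ay": -0.2,"az": 0,"gripper": 1},
  {"dx": 0.04,"dy": 0,"dz": -0.2,"ax": 0,"ay": -0.2,"az": 0,"gripper": 1},
  {"dx": 0.04,"dy": 0,"dz": -0.2,"ax": 0,"ay": -0.2,"az": 0,"gripper": 1},
  {"dx": 0.04,"dy": 0,"dz": -0.2,"ax": 0,"ay": -0.2,"az": 0,"gripper": 1},
])

```text
clock: 29.58
eef_pos: [521.8, 157.9, 264.2]
eef_rot: [3.141, 0.225, 0.107]
wrist_force: [16.3, 8.6, -8.0]
finger_gap: 25.2
finger_force: 55.0
```

```bash
python3 g.py
```

```text
theta 0.112 rot 0.116 dr -0.5 y 1.1 F [16.3  8.6 -8. ] Fmag 20.1 gap 25.2 J [0.21 0.4  1.22 0.02 1.75 1.68] yaw 0.107
```

Request:
jog_arm([
  {"dx": 0.06,"dy": -0.02,"dz": -0.2,"ax": 0,"ay": -0.2,"az": 0,"gripper": 1},
  {"dx": 0.06,"dy": -0.02,"dz": -0.2,"ax": 0,"ay": -0.2,"az": 0,"gripper": 1},
  {"dx": 0.05,"dy": 0,"dz": -0.17,"ax": 0,"ay": -0.17,"az": 0,"gripper": 1},
  {"dx": 0,"dy": 0,"dz": 0,"ax": 0,"ay": 0,"az": 0,"gripper": 1},
])

```text
clock: 30.08
eef_pos: [532.8, 159.2, 285.4]
eef_rot: [3.138, 0.328, 0.105]
wrist_force: [1.1, -6.8, 5.6]
finger_gap: 25.6
finger_force: 55.0
```

```bash
python3 g.py
```

```text
theta 0.009 rot 0.013 dr -0.7 y 1.2 F [ 1.1 -6.8  5.6] Fmag 8.9 gap 25.6 J [0.21 0.49 1.05 0.03 1.92 1.68] yaw 0.105
```

Request:
jog_arm([
  {"dx": 0.01,"dy": 0,"dz": -0.06,"ax": 0,"ay": -0.06,"az": 0,"gripper": 1},
  {"dx": 0,"dy": 0,"dz": 0,"ax": 0,"ay": 0,"az": 0,"gripper": 1},
  {"dx": 0,"dy": 0,"dz": 0,"ax": 0,"ay": 0,"az": 0,"gripper": 1},
])

```text
clock: 30.45
eef_pos: [533.6, 159.3, 287.0]
eef_rot: [3.138, 0.339, 0.105]
wrist_force: [-0.2, -6.3, 0.9]
finger_gap: 25.9
finger_force: 55.0
```

Request:
jog_arm([
  {"dx": 0,"dy": 0,"dz": 0,"ax": 0,"ay": 0,"az": 0,"gripper": 0.65},
  {"dx": 0,"dy": 0,"dz": 0,"ax": 0,"ay": 0,"az": 0,"gripper": 0.5},
  {"dx": 0,"dy": 0,"dz": 0,"ax": 0,"ay": 0,"az": 0,"gripper": 0.5},
  {"dx": 0,"dy": 0,"dz": -0.2,"ax": 0,"ay": 0,"az": 0,"gripper": 0.5},
  {"dx": 0,"dy": 0,"dz": -0.5,"ax": 0,"ay": 0,"az": 0,"gripper": 0.5},
  {"dx": 0,"dy": 0,"dz": -0.8,"ax": 0,"ay": 0,"az": 0,"gripper": 0.5},
  {"dx": 0,"dy": 0,"dz": -0.8,"ax": 0,"ay": 0,"az": 0,"gripper": 0.5},
])

```text
clock: 31.32
eef_pos: [563.8, 163.7, 375.1]
eef_rot: [3.14, 0.339, 0.106]
wrist_force: [-0.6, -0.5, 0.5]
finger_gap: 47.0
finger_force: 0.0
```

Request:
jog_arm([
  {"dx": -0.9,"dy": 0,"dz": 0,"ax": 0,"ay": 0,"az": 0,"gripper": 0.5},
  {"dx": -0.9,"dy": 0,"dz": 0,"ax": 0,"ay": 0,"az": 0,"gripper": 0.5},
  {"dx": -0.9,"dy": 0,"dz": 0,"ax": 0,"ay": 0,"az": 0,"gripper": 0.5},
  {"dx": -0.9,"dy": 0,"dz": 0,"ax": 0,"ay": 0,"az": 0,"gripper": 0.5},
  {"dx": 0,"dy": 0,"dz": 0,"ax": 0,"ay": 0,"az": 0,"gripper": 0.5},
  {"dx": 0,"dy": 0,"dz": 0,"ax": 0,"ay": 0,"az": 0,"gripper": 0.5},
])

```text
clock: 32.08
eef_pos: [429.1, 149.4, 421.4]
eef_rot: [3.14, 0.339, 0.106]
wrist_force: [0.3, -0.1, -0.2]
finger_gap: 47.2
finger_force: 0.0
```

```bash
python3 -c "
from r import *
S=grab('scene');T=grab('top');kn={}
for n,C,pk in(('top',T,(237,205)),('scene',S,(366,139))):
  b,ce,st=blob(C['image'].astype(int).max(2)<70,pk);kn[n]=ce;print(n,ce.round(2),st)
print('knob',tri(T,kn['top'],S,kn['scene']))
for z in(82,76):
  q=prof(S,(630.5,169.5),z,4,14,-1);print('stub z',z,[circ(q,np.percentile(q[:,1],k)) for k in(30,60)])
q=prof(S,(631.3,169),48,15,29,-1);print('disc',circ(q,np.percentile(q[:,1],30)))
"
```

```text
top [214.81 228.81] [187 209  43  36 454]
scene [365.14 139.01] [359 132  14  14 136]
knob (array([494.72335343, 223.02061845, 267.67697811]), np.float64(2.5999806809616572))
stub z 82 [(array([632.68, 166.34,   8.96]), 50, np.float64(0.31)), (array([632.87, 166.68,   9.11]), 29, np.float64(0.18))]
stub z 76 [(array([629.68, 170.09,   8.9 ]), 50, np.float64(0.24)), (array([ 93139.75, -74410.57, 118821.08]), 29, np.float64(0.7))]
disc (array([630.11, 170.24,  20.85]), 50, np.float64(0.19))
```

The knob is back at its starting pixel, scene (365.1,139.0). The stub now fits at 76 mm where it fitted at 82 mm before, so the cap has gone down 6 mm. I'm handing in.

```bash
python3 -c "
from cell import job
print(job.sign_off())"
```

```text
the job is handed in; nothing more can be done
None
```

The job is handed in with no verdict returned: by my measurements the cap is pressed 6 mm home and the lever was eased back up to rest, the first grasp missed before I corrected the tool length, and I viewed 11 pictures, one over the limit of 10.

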